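# Lock the sloping-lid box with its key

## Robot

A 7-joint arm with a two-finger parallel gripper is mounted at the origin on a cart in front of the work surface, level with it; the furniture and walls round the work are solid. World frame = base frame: x ahead of the robot, y to its left, z up, the work surface at z = 0. Lengths are in m, angles in rad, forces in N, time in s.
With the tool pointing down it reaches from about 0.4 to 0.925 m from the base axis. Payload 5.6 kg.
Tool frame: the origin (TCP) lies on the front face of the gripper's body, between the roots of the fingers; the fingertips stand 73 mm ahead of it and the grasp point (between the pads) lies 54 mm ahead of it; z points along the fingers, y is the line along which they close (so a half turn about z gives the same grasp; the last joint's range is limited). The gripper opens to 85 mm and grips with 20 to 120 N. Pads are 22 mm wide; open, the fingers measure 114 mm over their backs; the gripper's body (76 mm by 85 mm) begins 54 mm behind the grasp point. The pads swing forward as they close: fully open they stand 13 mm farther back than shut.
Start: joints at [-1.24, 0.468, -0.012, 1.603, 0.006, 1.071, -0.056], TCP at [0.237, 0.605, 0.304] pointing down, gripper open.
Joint ranges: [-2.53, 2.53], [-0.31, 2.02], [-1.57, 1.55], [0.28, 2.44], [-1.29, 4.43], [0.15, 1.84], [-2.92, 2.92]. Speed limits (rad/s): [2.57, 2.57, 3.14, 3.14, 3.14, 3.14, 3.14].

## Interface

Orientations are given as a unit quaternion [w, x, y, z].
In Python, from cell import state, get_image, hand_in gives the robot as it stands.
- The arm moves only by the tool servo_tool, never from a script. Its argument "deltas" is a list of rows, each a list of 5 numbers: the closure, from 0 (fully open) to 1 (shut), then the shift along the tool's x, y, z in mm, then the turn about the tool's z in rad. In form: [[grip, dx, dy, dz, turn], ...]. A call has 1 to 5 rows; each row shifts and turns the commanded pose from where the row before left it, along the tool's axes as they then stand; what a row does not reach is not made up. A row lasts 1/12 s, in which the tool goes at most 41.7 mm and 7.16 degrees, less where a joint would pass 70% of its speed; a pose out of reach is approached as far as the arm can. A call is refused whole if a number of a shift passes 41.7 or a number of a turn 0.125, either way. A call with a gripper value outside its range is refused whole. The fingers move at their own pace and stop on an object; "newtons" is the grip in N (left out, the last holds). Time passes only in rows, so rows that do not move let the fingers close. It gives the time, the measured TCP pose, the force, the opening and the grip force at its end, in the units of the state.
- state(): the state, without advancing time (a new reading comes with each control period).
- get_image(name): name is "scene" or "top" or "wrist"; returns a dict with "image" (420x560x3 uint8, blue, green, red), "z_map" (420x560 float32, m along the optical axis (not along the pixel's ray), 0 where there is no reading), "mtx" (3x3 intrinsics, pixels), "eye" and "attitude" of the camera in the world. Camera axes: x right, y down, z forward; pixel columns grow to the right and rows downward; lengths in m; the calibration is good to about 2 mm. A picture is of the moment at which its call begins.
- hand_in(): hands the job in; it is judged then, once.
The state is a dict: "t": time; "joint_pos": joint angles; "qd": joint speeds; "effort": joint torques, N m; "position": TCP position; "tcp_rot": TCP orientation; "force": force on the tool from outside, world axes, zero at the start; "wrist_torque": the same for the moment, N m; "finger_gap": opening from 0.0 (shut) to 1.0 (fully open); "grip_force": force on a finger pad.
Only numpy, scipy, OpenCV 4.12 (cv2) and the standard library are available. Lean on these libraries where they do the work, as an engineer would, in place of code of your own. Each camera call takes 0.05 s, during which the arm holds its last target. There are 200 camera calls.

## Task

Lock the box: take the key out of its wooden stand, push it fully home in the keyhole on the sloping lid, turn it clockwise to its stop so that the bolt shoots out into the keeper, then turn it back home and draw it out. Put the key back in its stand, upright and resting on its collar as it was, let go of it, and leave the other things on the worktop where they are.

Things in the scene. Friction and masses are not known exactly. Their poses are not given: they have to be found in the camera images.
- key: Key, 60 g, upright in its stand. Origin: on its axis, underside of its collar; z along it to the bow, x across bow and bit. Bow: black block 32 (x) x 8 mm (y), z = 8 to 46 mm, grip its flat y faces; steel loop on top to 57 mm. Collar: disc 24 mm wide, z = 0 to 5. Below: shank 6 mm thick and, z = -10 to -30 mm, the bit, 20 (x) x 5 mm (y). Same after half a turn about z.
- key_stand: Fixed wooden key stand, 56 x 46 mm block on a 68 x 58 mm foot, 44 mm high. Origin: centre of its underside, z up. Slot in its top: 26 mm (x) by 11 mm (y), 36 mm deep. The key's bit hangs loosely in it, key x along stand x; the collar rests on top, so the key's origin is 44 mm above the stand's.
- keyhole (a point): Mouth of the keyhole, centre: slot 23 (x) x 8 mm (y) in the cover of the steel lock case (76 x 64 x 36 mm) on the lid of the fixed grey box (150 deep, 170 wide, 135 mm high). z points out, square to the cover, 35 deg from vertical to the box's front; x up the slope. Key goes in along -z, key x along slot x (either way round), 30 mm, till its collar meets the cover; it comes out only at home.
- lock_plug (a joint): Angle (rad) of the plug the key turns: 0 = home (slot in line with keyhole), grows clockwise looking into the keyhole (negative turn about keyhole z), stop at 1.3. Friction about 0.06 N m, no spring. The bit has about 0.1 rad of play in it each way: turn the key that much more than the plug, both ways.
- lock_bolt (a joint): Travel (m) of the bolt, a brass bar 18 mm wide, 9 mm thick, which the plug pushes out of the lower end of the lock case, down the slope into the steel keeper: 0 to 0.002 at the start (drawn in), about 0.013 when the plug is at its stop. It stays out when the key turns back.
- tin_small: Small food tin, 57 mm across and 72 mm high, a bystander in the middle; origin at the centre of its underside.
- spice_1: Spice jar, 45 mm across and 106 mm high, a bystander in the middle; origin at the centre of its underside.
- apple: Apple, about 72 mm, a bystander far left.
- lemon: Lemon, about 71 x 53 mm, a bystander far right.
Mind the look-alikes: they are no part of the job. Leave any pink look-alike of the part that bears keyhole alone.

How it is judged:
By the outcome, as a careful person would: the job done as asked, in the order asked, and still so for the second after the job is handed in, with the robot touching nothing.
It also fails if it takes over 67 s, if anything falls off the work surface, if the arm or the gripper's body presses on something with over 40 N, if the wrist force passes 120 N, or if a joint passes its speed limit or range.

## Working session

There is one attempt and no reset: what is moved stays moved. The work goes in short steps, Python scripts to look and compute and a tool call to move; the robot and the scene stay as the last step left them, time stands still between calls to the robot, and variables do not carry over. Pictures are saved under pics/ and viewed, at most 10 in all, crops included, and the job is handed in when it is done.

Besides the shell and the picture viewer there is one more tool, called after "Request:" in YAML: its name, and indented under it one key for each argument. servo_tool: Moves the arm, as the interface text tells. Its arguments: {"type":"object","properties":{"deltas":{"type":"array","items":{"type":"array","items":{"type":"number"}}},"newtons":{"type":"number"}},"required":["deltas"]}

```bash
ls; mkdir -p pics; cat > h.py <<'E'
import numpy as np, cv2
from scipy.spatial.transform import Rotation as R
from cell import state, get_image, hand_in
def rot(a):
    a=np.array(a,float)
    return a if a.shape==(3,3) else R.from_quat(a,scalar_first=True).as_matrix()
def cloud(d):
    z=d["z_map"];v,u=np.mgrid[:z.shape[0],:z.shape[1]];K=d["mtx"]
    p=np.stack([(u-K[0][2])/K[0][0]*z,(v-K[1][2])/K[1][1]*z,z],-1)
    w=p@rot(d["attitude"]).T+np.array(d["eye"]); w[z==0]=np.nan
    return w
def save(n,f):
    d=get_image(n);np.savez(''+f+'.npz',**{k:np.array(v) for k,v in d.items()});return d
E
python3 - <<'E'
from h import *
print(state())
ims=[]
for n in("scene","top"):
    d=save(n,n);print(n,d["mtx"],d["eye"],d["attitude"]);cv2.imwrite(f'pics/{n}.png',cv2.resize(d["image"],(800,600),interpolation=cv2.INTER_CUBIC))
E
```

```text
pics
{'t': 0.0, 'joint_pos': array([-1.24001169,  0.46837631, -0.01162659,  1.60365438,  0.00596333,
        1.07141335, -0.05631485]), 'qd': array([-0.00040857,  0.00016939, -0.00251859, -0.00163639,  0.00046325,
        0.00085534,  0.00204988]), 'effort': array([-4.19543148e-04, -5.32386267e+01,  2.14771985e-02, -2.51307392e+01,
        1.14732355e-02,  7.61387986e-03,  1.06935533e-05]), 'position': array([0.23721467, 0.60468786, 0.30292605]), 'tcp_rot': array([-1.27581700e-04,  1.85843013e-01,  9.82579030e-01, -8.99354753e-04]), 'force': array([-0.42991782,  0.32948215,  0.32753436]), 'wrist_torque': array([0.00946883, 0.00564357, 0.03989647]), 'grip_force': 0.0, 'finger_gap': 1.0052177046318544}
scene [[496.15131376   0.         271.98369353]
 [  0.         496.15131376 211.3242455 ]
 [  0.           0.           1.        ]] [-0.29228417 -1.22082304  0.80488864] [-0.52595195  0.806977   -0.22876293  0.14081973]
top [[402.29845883   0.         273.49117873]
 [  0.         402.29845883 214.97803399]
 [  0.           0.           1.        ]] [0.35285362 0.18184467 1.59161792] [-0.03803691  0.70836469 -0.70350725  0.0430139 ]
```

View pics/scene.png

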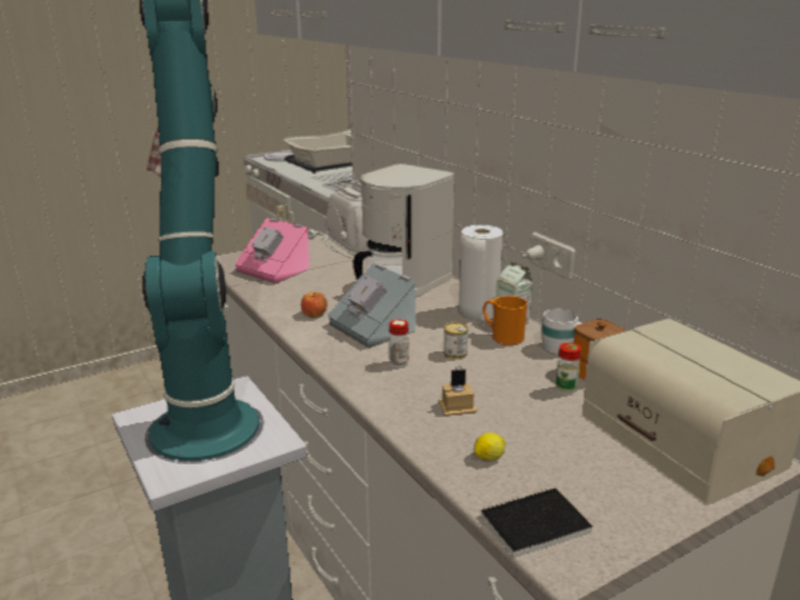

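View pics/top.png

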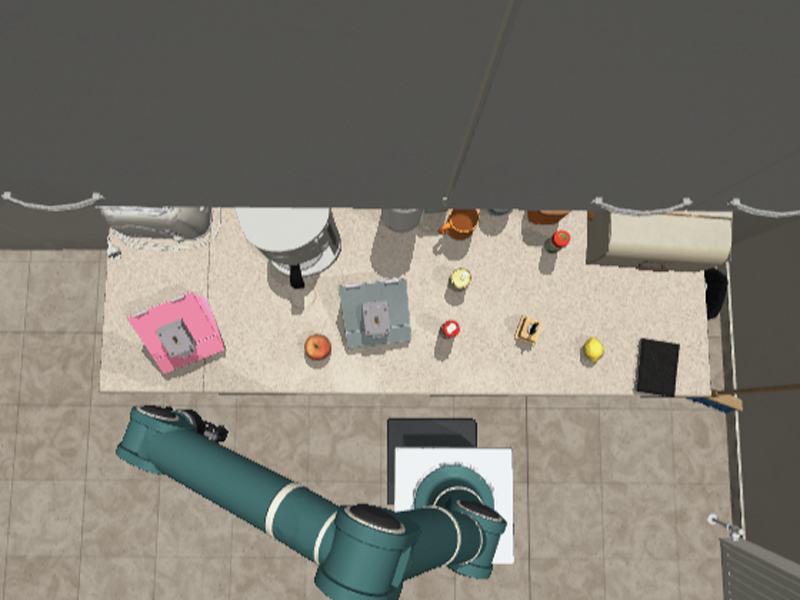

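The scene view (800x600) shows the key in its stand at about (458,395), the grey box with the lock at (375,300), and the pink look-alike at (275,250). The top view shows the stand at (528,330) and the grey lock case at (376,320).

```bash
python3 - <<'E'
from h import *
s=0.7
def at(w,U,V,r=0):
    u,v=int(U*s),int(V*s);return np.round(np.nanmedian(w[v-r:v+r+1,u-r:u+r+1].reshape(-1,3),0),4)
T=dict(np.load('top.npz'));S=dict(np.load('scene.npz'))
wt,ws=cloud(T),cloud(S)
for n,p in dict(stand=(521,333),key=(531,328),case=(376,320),counter=(480,370),tin=(460,280),spice=(451,329),apple=(317,347),lemon=(593,350),pink=(175,340)).items(): print(n,at(wt,*p,r=1))
for n,p in dict(case=(366,293),stand=(458,400),key=(458,378)).items(): print('S',n,at(ws,*p,r=1))
a=T["image"][190:270,220:400];cv2.imwrite('pics/tc.png',cv2.resize(a,(800,356),interpolation=cv2.INTER_CUBIC))
a=S["image"][180:300,225:345];cv2.imwrite('pics/sc.png',cv2.resize(a,(600,600),interpolation=cv2.INTER_CUBIC))
a=cv2.resize(T["image"][190:270,220:400],(800,356),interpolation=cv2.INTER_CUBIC)
b=cv2.resize(S["image"][190:298,225:345],(267,240),interpolation=cv2.INTER_CUBIC)
o=np.zeros((600,800,3),np.uint8);o[:356]=a;o[358:598,:267]=b;cv2.imwrite('pics/mix.png',o)
# case cover plane in top
for w,(U,V),nm in((wt,(376,320),'top'),(ws,(366,293),'scene')):
    u,v=int(U*s),int(V*s);P=w[v-20:v+21,u-20:u+21].reshape(-1,3);P=P[np.isfinite(P).all(1)]
    c=at(w,U,V,1);n=np.array([-.57,0,.82])
    for _ in range(15):
        m=(abs((P-c)@n)<.004)&(np.linalg.norm(P-c,axis=1)<.05);Q=P[m];c0=Q.mean(0);n=np.linalg.svd(Q-c0)[2][2];n*=np.sign(n[2]);c=c0
    print(nm,m.sum(),c,n,'tilt',np.degrees(np.arccos(n[2])),'yaw',np.degrees(np.arctan2(-n[1],-n[0])))
    xx=np.array([0,0,1])-n*n[2];xx/=np.linalg.norm(xx);yy=np.cross(n,xx)
    print(np.ptp((Q-c)@xx),np.ptp((Q-c)@yy))
E
```

```text
stand [ 0.4636 -0.179   0.0457]
key [ 0.4788 -0.2028  0.0507]
case [0.491  0.2108 0.0997]
counter [ 0.3635 -0.0754  0.0004]
tin [ 0.6035 -0.0139  0.0692]
spice [0.469  0.0181 0.1082]
apple [0.4248 0.3712 0.0532]
lemon [ 0.4224 -0.3713  0.0494]
pink [0.4381 0.7295 0.11  ]
S case [0.4853 0.1899 0.1123]
S stand [ 0.4612 -0.228   0.0319]
S key [ 0.4696 -0.2106  0.0746]
top 263 [0.49145419 0.2104208  0.11630725] [-0.57781777 -0.083419    0.81189155] tilt 35.71884497317979 yaw 8.21497765226017
0.07842607344676378 0.06441238993934126
scene 232 [0.48484061 0.2059642  0.11382398] [-0.57097207 -0.08448235  0.81661106] tilt 35.253027163736554 yaw 8.416550017118512
0.07587072702164095 0.07563919731476698
```

View pics/mix.png

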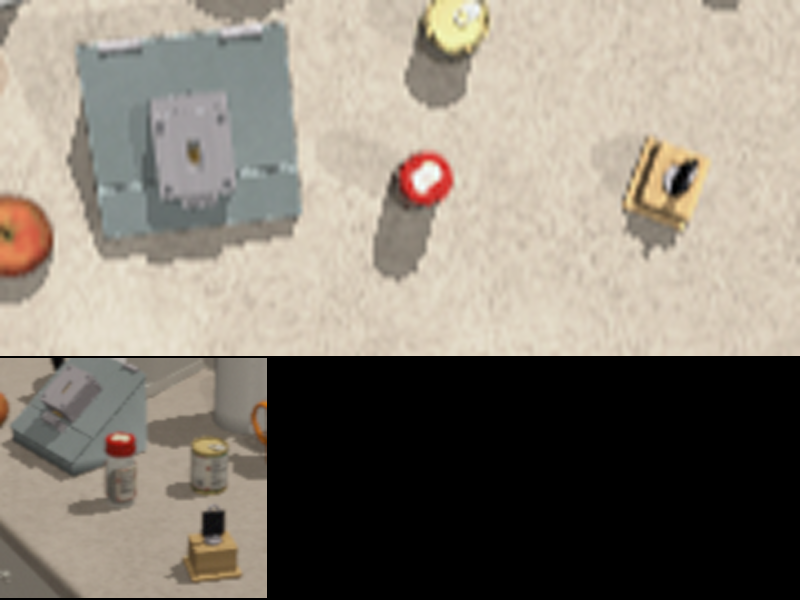

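Request:
servo_tool:
  deltas:
    - [0,-25,-27,-17,0]
    - [0,-25,-27,-17,0]
    - [0,-25,-27,-17,0]
    - [0,-25,-27,-17,0]
    - [0,-25,-27,-17,0]
  newtons: 30

```text
t: 0.52
position: [0.3047, 0.4319, 0.3891]
tcp_rot: [-0.0, 0.186, 0.983, -0.0]
force: [0.5, 2.3, 0.9]
finger_gap: 0.999
grip_force: 0.0
```

Request:
servo_tool:
  deltas:
    - [0,-25,-27,-17,0]
    - [0,-25,-27,-17,0]
    - [0,-25,-27,-17,0]
    - [0,-25,-27,-17,0]
    - [0,-25,-27,-17,0]

```text
t: 0.93
position: [0.3716, 0.2604, 0.4745]
tcp_rot: [-0.0, 0.186, 0.983, 0.0]
force: [1.2, -0.1, -0.3]
finger_gap: 0.999
grip_force: 0.0
```

Request:
servo_tool:
  deltas:
    - [0,-25,-27,-17,0]
    - [0,-25,-27,-17,0]
    - [0,-25,-27,-17,0]
    - [0,-25,-27,-17,0]
    - [0,-25,-27,-17,0]

```text
t: 1.35
position: [0.4385, 0.0891, 0.5597]
tcp_rot: [-0.0, 0.186, 0.983, 0.0]
force: [0.5, 0.3, 0.1]
finger_gap: 1.0
grip_force: 0.0
```

Request:
servo_tool:
  deltas:
    - [0,0,0,-40,0]
    - [0,0,0,-40,0]
    - [0,0,0,-40,0]
    - [0,0,0,-40,0]
    - [0,0,0,-40,0]

```text
t: 1.77
position: [0.4389, 0.0919, 0.7258]
tcp_rot: [0.014, 0.185, 0.983, 0.007]
force: [-0.2, 0.5, -0.1]
finger_gap: 0.999
grip_force: 0.0
```

```bash
python3 -c "
from h import *
s=state();print(np.round(s['joint_pos'],3),s['position'],s['tcp_rot'])"
```

```text
[-0.453 -0.032  0.164  1.302  0.006  1.84   0.912] [0.43885086 0.09193616 0.72580235] [0.0141136  0.18483453 0.98264407 0.00690177]
```

Request:
servo_tool:
  deltas:
    - [0,0,0,-40,0]
    - [0,0,0,-40,0]
    - [0,0,0,-40,0]

```text
t: 2.02
position: [0.434, 0.0896, 0.7431]
tcp_rot: [0.031, 0.186, 0.982, 0.014]
force: [0.0, -0.6, 0.2]
finger_gap: 1.004
grip_force: 0.0
```

```bash
python3 -c "
from h import *
s=state();print(np.round(s['joint_pos'],3),s['position'],s['tcp_rot'],rot(s['tcp_rot'])[:,2])"
```

```text
[ 0.005 -0.024 -0.273  1.256 -0.005  1.841  0.928] [0.43403707 0.08960357 0.7431103 ] [0.0305515  0.18551656 0.98206429 0.01414019] [ 0.06525355  0.01643754 -0.99773332]
```

Request:
servo_tool:
  deltas:
    - [0,0,0,40,0]
    - [0,0,0,40,0]
    - [0,0,0,40,0]

```text
t: 2.27
position: [0.4418, 0.09, 0.6222]
tcp_rot: [0.032, 0.187, 0.982, 0.014]
force: [1.0, -0.2, -0.7]
finger_gap: 1.001
grip_force: 0.0
```

```bash
python3 -c "
from h import *
s=state();print(np.round(s['joint_pos'],3),s['position'],s['tcp_rot'],rot(s['tcp_rot'])[:,2])"
```

```text
[ 0.016 -0.059 -0.27   1.551 -0.015  1.579  0.939] [0.4418451  0.09002361 0.62220959] [0.03152224 0.18727403 0.98169842 0.01424784] [ 0.06722717  0.01616757 -0.99760669]
```

```bash
python3 -c "
from h import *
w=cloud(dict(np.load('top.npz')))
for u in (180,240,300,350): print(w[120,u],w[141,u],w[150,u])
w=cloud(dict(np.load('scene.npz')));print(w[21,245],w[10,300],w[5,200])"
```

```text
[0.62459204 0.35972142 0.83454374] [0.62426374 0.39032147 0.69734067] [0.70636653 0.47524875 0.32882821]
[0.62378271 0.24274539 0.83974442] [0.6244515  0.25322258 0.70064008] [0.79924558 0.30839789 0.00444866]
[0.62460831 0.12677348 0.8403918 ] [0.62416438 0.11693619 0.70547055] [8.02430517e-01 6.53409070e-02 5.20489397e-04]
[0.62388226 0.03086782 0.8448288 ] [0.62508467 0.0034956  0.70569696] [ 0.79412293 -0.13077412  0.03593266]
[0.62011888 0.48037511 0.70390731] [0.62209503 0.12828871 0.7486694 ] [0.6243049  0.88653949 0.75154155]
```

Request:
servo_tool:
  deltas:
    - [0,-10,0,-40,0]
    - [0,-10,0,-40,0]
    - [0,-20,11,-33,0]
    - [0,-24,14,-29,0]
    - [0,-24,14,-29,0]

```text
t: 2.68
position: [0.4946, 0.0834, 0.7481]
tcp_rot: [0.037, 0.187, 0.981, 0.019]
force: [0.8, -0.2, -0.6]
finger_gap: 0.998
grip_force: 0.0
```

```bash
cat >> h.py <<'E'
def j():
    s=state();M=rot(s['tcp_rot']);z=M[:,2]
    print('t',s['t'],'j',np.round(s['joint_pos'],3),'p',np.round(s['position'],4),'x',np.round(M[:,0],4),'y',np.round(M[:,1],4),'z',np.round(z,4),'tilt',round(np.degrees(np.arccos(-z[2])),2),'az',round(np.degrees(np.arctan2(z[1],z[0])),2),'F',np.round(s['force'],1),np.round(s['wrist_torque'],2),s['finger_gap'])
E
python3 -c "from h import *;j()"
```

```text
t 2.6833 j [-0.304  0.067  0.081  1.153 -0.012  1.838  0.966] p [0.4946 0.0834 0.7481] x [-0.9271  0.3691 -0.0651] y [0.3663 0.9291 0.052 ] z [ 0.0796  0.0244 -0.9965] tilt 4.78 az 17.02 F [ 0.8 -0.2 -0.6] [-0.15  0.1   0.03] 0.9977446675204157
```

```bash
cat > kin.py <<'E'
from h import *
from scipy.optimize import least_squares
D=[([-1.24001,.46838,-.01163,1.60365,.00596,1.07141,-.05631],[.23721,.60469,.30293],[-.000128,.185843,.982579,-.0009]),
([-.453,-.032,.164,1.302,.006,1.84,.912],[.43885,.09194,.7258],[.0141,.18483,.98264,.0069]),
([.005,-.024,-.273,1.256,-.005,1.841,.928],[.43404,.0896,.74311],[.03055,.18552,.98206,.01414]),
([.016,-.059,-.27,1.551,-.015,1.579,.939],[.44185,.09002,.62221],[.03152,.18727,.9817,.01425]),
([-.304,.067,.081,1.153,-.012,1.838,.966],[.4946,.0834,.7481],[.037,.187,.981,.019])]
def fk(q,a,s):
    h,L1,L2,Lt,e,f,y0,g=a
    T=np.eye(3);p=np.zeros(3);Z=np.array([0,0,1.])
    rz=lambda t:R.from_euler('z',t).as_matrix();ry=lambda t:R.from_euler('y',t).as_matrix()
    T=rz(s[0]*q[0]);p=T@[f,0,h];T=T@ry(q[1])@rz(s[1]*q[2]);p=p+T@[e,0,L1];T=T@ry(q[3])@rz(s[2]*q[4]);p=p+T@[-g,0,L2]
    T=T@ry(q[5])@rz(s[3]*q[6]+y0);return p+T@[0,0,Lt],T
if __name__=='__main__':
    import itertools
    for s in itertools.product([-1],[-1,1],[-1,1],[-1,1]):
        def res(a):
            o=[]
            for q,p,r in D:
                P,T=fk(q,a,s);o+=list(P-p)+list(.3*(T-rot(r)).ravel())
            return np.array(o+list(.002*np.array([a[4],a[5],a[7]])))
        best=min((least_squares(res,[.36,.45,.45,.25,0,0,y,0]) for y in(0,1.57,3.14,-1.57)),key=lambda b:b.cost)
        print(s,best.cost,np.round(best.x,4))
E
python3 kin.py
```

```text
(-1, -1, -1, -1) 0.0025737518776457013 [ 0.0606  0.5204  0.4869 -0.0216 -0.0375  0.0333  1.5707 -0.022 ]
(-1, -1, -1, 1) 0.23497949978042015 [ 0.0606  0.5204  0.4869 -0.0216 -0.0375  0.0333 -0.0524 -0.022 ]
(-1, -1, 1, -1) 0.002578038533963664 [ 0.3655  0.5467  0.4827  0.3194 -0.0365  0.0179  1.5683 -0.0111]
(-1, -1, 1, 1) 0.23431454776016922 [ 0.3655  0.5467  0.4827  0.3194 -0.0365  0.0179 -0.0537 -0.0111]
(-1, 1, -1, -1) 0.08887515664859981 [ 0.8663  0.5488  0.7397  0.95   -0.7546  0.4416  1.4482  0.0303]
(-1, 1, -1, 1) 0.3410818985793721 [ 0.8663  0.5488  0.7397  0.95   -0.7546  0.4416  6.0938  0.0303]
(-1, 1, 1, -1) 0.09005853066702432 [-0.3719  0.4505  0.7487 -0.4318 -0.7383  0.4899  1.4457 -0.0171]
(-1, 1, 1, 1) 0.34171516352631337 [-0.3719  0.4505  0.7487 -0.4318 -0.7383  0.4899  6.0926 -0.0171]
```

```bash
cat > kin.py <<'E'
from h import *
from scipy.optimize import least_squares
rz=lambda t:R.from_euler('z',t).as_matrix();ry=lambda t:R.from_euler('y',t).as_matrix()
D=[([-1.24001,.46838,-.01163,1.60365,.00596,1.07141,-.05631],[.23721,.60469,.30293],[-.000128,.185843,.982579,-.0009]),
([-.453,-.032,.164,1.302,.006,1.84,.912],[.43885,.09194,.7258],[.0141,.18483,.98264,.0069]),
([.005,-.024,-.273,1.256,-.005,1.841,.928],[.43404,.0896,.74311],[.03055,.18552,.98206,.01414]),
([.016,-.059,-.27,1.551,-.015,1.579,.939],[.44185,.09002,.62221],[.03152,.18727,.9817,.01425]),
([-.304,.067,.081,1.153,-.012,1.838,.966],[.4946,.0834,.7481],[.037,.187,.981,.019])]
def fk(q,a,s=(-1,-1,-1,-1)):
    h,L1,L2,Lt,y1,y2,y3,y0,d1,d3,d5=a
    T=rz(s[0]*q[0]+d1);p=T@[0,y1,h];T=T@ry(q[1])@rz(s[1]*q[2]+d3);p=p+T@[0,y2,L1];T=T@ry(q[3])@rz(s[2]*q[4]+d5);p=p+T@[0,y3,L2]
    T=T@ry(q[5])@rz(s[3]*q[6]+y0);return p+T@[0,0,Lt],T
def fit(s):
    def res(a):
        o=[]
        for q,p,r in D:
            P,T=fk(q,a,s);o+=list(P-p)+list(.3*(T-rot(r)).ravel())
        return np.array(o+list(.001*np.array(a[4:7]))+list(.01*np.array(a[8:]))+list(.002*(a[:4]-[.36,.5,.48,.3])))
    return least_squares(res,[.36,.5,.48,.3,0,0,0,1.57,0,0,0])
if __name__=='__main__':
    for s in((-1,-1,-1,-1),(-1,-1,1,-1)):
        b=fit(s);print(s,b.cost,np.round(b.x,3));
        for q,p,r in D: 
            P,T=fk(q,b.x,s);print(np.round(P-p,4),np.round((T.T@rot(r)-np.eye(3))[[0,0,1],[1,2,2]],3))
E
python3 kin.py
```

```text
(-1, -1, -1, -1) 4.2037890873985423e-07 [ 0.307  0.521  0.472  0.242 -0.028 -0.009  0.003  1.571 -0.     0.
 -0.   ]
[0.     0.     0.0001] [-0.  0. -0.]
[-0.0001  0.0003 -0.0001] [-0. -0.  0.]
[-0.  0.  0.] [-0.     0.001  0.   ]
[ 0.     -0.0002 -0.0001] [-0.    -0.001  0.   ]
[ 0.     -0.0001  0.0002] [ 0.001  0.    -0.001]
(-1, -1, 1, -1) 0.00013834308726103214 [ 0.245  0.513  0.476  0.173 -0.027 -0.027  0.034  1.541  0.013 -0.042
  0.013]
[-0.0018  0.0011 -0.001 ] [ 0.007 -0.002 -0.   ]
[0.0003 0.0045 0.0007] [-0.008 -0.015 -0.019]
[-0.0004  0.      0.0006] [-0.002 -0.    -0.001]
[ 0.0011 -0.0042 -0.0008] [-0.     0.009  0.014]
[-0.0022 -0.0027  0.0004] [0.003 0.009 0.012]
```

```bash
cat >> kin.py <<'E'
A=np.array([0.307,0.521,0.472,0.242,-0.028,-0.009,0.003,1.571,0,0,0])
LO=np.array([-2.53,-.31,-1.57,.28,-1.29,.15,-2.92]);HI=np.array([2.53,2.02,1.55,2.44,4.43,1.84,2.92])
def ik(P,T,a=A,n=25,seed=0):
    rng=np.random.default_rng(seed);best=None
    def res(q):
        p,M=fk(q,a);return np.concatenate([(p-P)*3,(M.T@T-T.T@M)[[0,0,1],[1,2,2]]*.5,(np.trace(M.T@T)<1)*np.ones(1)])
    for _ in range(n):
        b=least_squares(res,rng.uniform(LO+.01,HI-.01),bounds=(LO,HI),max_nfev=150)
        if best is None or b.cost<best.cost:best=b
        if b.cost<1e-9:break
    return best.cost,best.x
E
python3 - <<'E'
from kin import *
n=np.array([-.574*np.cos(.145),-.574*np.sin(.145),.819]);n/=np.linalg.norm(n)
k=np.array([.49,.21,.115]);xx=np.array([0,0,1])-n*n[2];xx/=np.linalg.norm(xx);yy=np.cross(n,xx)
for dl in(0,.08):
  a=A.copy();a[0]+=dl;a[3]+=dl
  for g in(.03,.036):
    P=k+n*(.054+g)
    for turn in(0,-.7,-1.4):
      for half in(0,np.pi):
        Y=R.from_rotvec(n*(turn+half)).apply(yy);Z=-n;X=np.cross(Y,Z)
        c,q=ik(P,np.stack([X,Y,Z],1),a);print(dl,g,turn,round(half),'%.1e'%c,np.round(q,2))
E
```

```text
0 0.03 0 0 8.4e-26 [-0.2   0.33 -0.5   2.37  1.79  0.44 -0.59]
0 0.03 0 3 6.7e-05 [-1.47  0.45  0.99  2.44  3.83  0.15  0.37]
0 0.03 -0.7 0 8.5e-29 [-0.16  0.34 -0.54  2.37  1.78  0.45 -1.28]
0 0.03 -0.7 3 6.7e-05 [-1.47  0.45  0.99  2.44  3.83  0.15 -0.33]
0 0.03 -1.4 0 1.3e-20 [-0.93  0.29  0.31  2.41  2.03  0.22 -2.32]
0 0.03 -1.4 3 5.6e-21 [ 0.51  1.11 -1.56  2.34  1.86  1.34  1.51]
0 0.036 0 0 1.4e-25 [-0.18  0.32 -0.52  2.37  1.76  0.44 -0.57]
0 0.036 0 3 1.8e-04 [-1.52  0.45  1.04  2.44  4.01  0.15  0.18]
0 0.036 -0.7 0 2.0e-29 [-0.19  0.32 -0.51  2.37  1.76  0.43 -1.27]
0 0.036 -0.7 3 1.8e-04 [-1.52  0.45  1.04  2.44  4.01  0.15 -0.52]
0 0.036 -1.4 0 2.4e-22 [-0.58  0.27 -0.08  2.4   1.82  0.31 -2.08]
0 0.036 -1.4 3 1.9e-26 [ 0.52  1.05 -1.55  2.34  1.83  1.29  1.5 ]
0.08 0.03 0 0 8.0e-18 [ 0.37  0.69 -1.27  2.44  1.83  0.94 -0.51]
0.08 0.03 0 3 6.2e-03 [-1.58  0.5   1.07  2.44  4.43  0.15 -0.29]
0.08 0.03 -0.7 0 7.4e-16 [ 0.39  0.72 -1.3   2.44  1.83  0.97 -1.2 ]
0.08 0.03 -0.7 3 6.2e-03 [-1.58  0.5   1.07  2.44  4.43  0.15 -0.99]
0.08 0.03 -1.4 0 6.1e-27 [ 0.34  0.64 -1.22  2.44  1.83  0.89 -1.93]
0.08 0.03 -1.4 3 1.6e-30 [ 0.48  1.09 -1.55  2.44  1.87  1.37  1.39]
0.08 0.036 0 0 3.5e-24 [ 0.46  0.89 -1.45  2.44  1.83  1.17 -0.42]
0.08 0.036 0 3 7.0e-03 [-1.59  0.5   1.07  2.44  4.43  0.15 -0.29]
0.08 0.036 -0.7 0 5.2e-20 [ 0.46  0.89 -1.45  2.44  1.83  1.17 -1.12]
0.08 0.036 -0.7 3 7.0e-03 [-1.59  0.5   1.07  2.44  4.43  0.15 -0.99]
0.08 0.036 -1.4 0 3.6e-19 [ 0.48  0.98 -1.51  2.44  1.84  1.27 -1.79]
0.08 0.036 -1.4 3 3.2e-26 [ 0.48  1.05 -1.55  2.44  1.85  1.34  1.38]
```

```bash
cat > sim.py <<'E'
from kin import *
def step(q,P,T,w=.3,reg=1e-3):
    def res(x):
        p,M=fk(x,A);return np.concatenate([(P-p),w*R.from_matrix(M.T@T).as_rotvec(),reg*(x-q)])
    return least_squares(res,np.clip(q,LO+1e-6,HI-1e-6),bounds=(LO,HI),max_nfev=30).x
def rows(q,rs,**k):
    for dx,dy,dz,t in rs:
        p,M=fk(q,A);q=step(q,p+M@(np.array([dx,dy,dz])/1e3),M@rz(t),**k)
    return q
def show(q):
    p,M=fk(q,A);z=M[:,2];return np.round(q,2),np.round(p,3),'tilt %.1f az %.1f'%(np.degrees(np.arccos(-z[2])),np.degrees(np.arctan2(z[1],z[0])))
if __name__=='__main__':
    q0=np.array([.016,-.059,-.27,1.551,-.015,1.579,.939])
    for w in(.1,.3,1.):
        print(w,*show(rows(q0,[(-10,0,-40,0)]*2+[(-20,11,-33,0)]+[(-24,14,-29,0)]*2,w=w)))
    n=np.array([-.574*np.cos(.145),-.574*np.sin(.145),.819]);n/=np.linalg.norm(n)
    k=np.array([.49,.21,.115]);xx=np.array([0,0,1])-n*n[2];xx/=np.linalg.norm(xx);yy=np.cross(n,xx)
    for yaw in(0,.5,-.5,1.0,-1.0,np.pi,2.6,3.6):
        Y=R.from_rotvec(n*yaw).apply(yy);M=np.stack([np.cross(Y,-n),Y,-n],1)
        for st in((.45,.066,.85),(.55,.2,.6)):
            q=np.array([-.3,-.1,.08,1.,-.012,1.8,.966]); 
            for _ in range(30): q=step(q,np.array(st),M)
            s0=show(q);E=k+n*.085
            for t in np.linspace(0,1,25): q=step(q,(1-t)*np.array(st)+t*E,M)
            for _ in range(5): q=step(q,E,M)
            print(yaw,st,s0[2],'->',*show(q),np.round(fk(q,A)[0]-E,3))
E
time python3 sim.py
```

```text
0.1 [-0.68  0.11  0.54  1.01 -0.07  1.84  1.02] [0.525 0.09  0.798] tilt 11.0 az 12.1
0.3 [-0.7   0.11  0.56  1.05 -0.07  1.84  1.02] [0.524 0.09  0.783] tilt 9.1 az 11.9
1.0 [-0.69  0.11  0.54  1.11 -0.07  1.84  1.02] [0.521 0.09  0.751] tilt 5.2 az 13.0
0 (0.45, 0.066, 0.85) tilt 35.0 az 8.3 -> [-0.4   0.3  -0.28  2.38  1.81  0.37 -0.65] [0.442 0.203 0.185] tilt 35.0 az 8.3 [0. 0. 0.]
0 (0.55, 0.2, 0.6) tilt 35.0 az 8.3 -> [-0.53  0.29 -0.13  2.39  1.84  0.33 -0.7 ] [0.442 0.203 0.185] tilt 35.0 az 8.3 [0. 0. 0.]
0.5 (0.45, 0.066, 0.85) tilt 35.0 az 8.3 -> [-0.44  0.3  -0.23  2.39  1.82  0.35 -0.17] [0.442 0.203 0.185] tilt 35.0 az 8.3 [0. 0. 0.]
0.5 (0.55, 0.2, 0.6) tilt 35.0 az 8.3 -> [-0.54  0.29 -0.12  2.39  1.84  0.33 -0.2 ] [0.442 0.203 0.185] tilt 35.0 az 8.3 [0. 0. 0.]
-0.5 (0.45, 0.066, 0.85) tilt 35.0 az 8.3 -> [-0.35  0.31 -0.33  2.38  1.81  0.38 -1.14] [0.442 0.203 0.185] tilt 35.0 az 8.3 [0. 0. 0.]
-0.5 (0.55, 0.2, 0.6) tilt 35.0 az 8.3 -> [-0.52  0.29 -0.14  2.39  1.84  0.33 -1.19] [0.442 0.203 0.185] tilt 35.0 az 8.3 [0. 0. 0.]
1.0 (0.45, 0.066, 0.85) tilt 35.0 az 8.
[... 730 characters left out ...]
.55  2.36  0.91  0.15 -2.92] [0.445 0.206 0.201] tilt 30.0 az 4.9 [0.003 0.003 0.016]
2.6 (0.45, 0.066, 0.85) tilt 35.0 az 8.3 -> [-1.3   0.3   0.76  2.35  0.35  0.15 -2.92] [0.445 0.208 0.205] tilt 28.7 az 3.1 [0.003 0.005 0.021]
2.6 (0.55, 0.2, 0.6) tilt 35.0 az 8.3 -> [-1.3   0.3   0.76  2.35  0.35  0.15 -2.92] [0.445 0.208 0.205] tilt 28.7 az 3.1 [0.003 0.005 0.021]
3.6 (0.45, 0.066, 0.85) tilt 35.0 az 8.3 -> [-1.05  0.27  0.46  2.38  1.36  0.15 -2.92] [0.444 0.205 0.195] tilt 31.7 az 6.3 [0.002 0.002 0.011]
3.6 (0.55, 0.2, 0.6) tilt 35.0 az 8.3 -> [-1.05  0.27  0.46  2.38  1.36  0.15 -2.92] [0.444 0.205 0.195] tilt 31.7 az 6.3 [0.002 0.002 0.011]
real	0m4.004s
user	0m4.544s
sys	0m0.044s
```

```bash
cat > s2.py <<'E'
from sim import *
def world(q,d,N,w=1.,turn=0):
    for _ in range(N):
        p,M=fk(q,A);q=step(q,p+np.array(d),M@rz(turn),w=w)
    return q
if __name__=='__main__':
    q=np.array([-.304,.067,.081,1.153,-.012,1.838,.966])
    print('tilt up:')
    for d in((0,0,.041),(-.02,0,.036),(.02,0,.036),(0,.02,.036)):
        print(d,*[show(world(q,d,N))[1:] for N in(10,20,40)])
    n=np.array([-.574*np.cos(.145),-.574*np.sin(.145),.819]);n/=np.linalg.norm(n)
    xx=np.array([0,0,1])-n*n[2];xx/=np.linalg.norm(xx);yy=np.cross(n,xx);M=np.stack([np.cross(yy,-n),yy,-n],1)
    q=np.array([-.4,.3,-.28,2.38,1.81,.37,-.65])
    for c in((.44,.2,.3),(.45,0,.25),(.45,-.1,.2)):
        for _ in range(15): q=step(q,np.array(c),M,w=1.)
        print(c,*show(q))
    for d in((-.041,0,0),(-.03,0,-.03),(0,0,-.04),(-.03,-.03,0),(-.03,.03,0)):
        print('untilt',d,*[show(world(q,d,N)) for N in(4,8,16)],sep='\n')
E
python3 s2.py
```

```text
tilt up:
(0, 0, 0.041) (array([0.488, 0.084, 0.823]), 'tilt 13.8 az 13.5') (array([0.485, 0.085, 0.897]), 'tilt 22.8 az 13.0') (array([0.454, 0.085, 1.031]), 'tilt 40.0 az 12.5')
(-0.02, 0, 0.036) (array([0.33 , 0.093, 0.802]), 'tilt 12.9 az 15.1') (array([0.273, 0.138, 0.859]), 'tilt 21.3 az 17.3') (array([0.172, 0.242, 0.986]), 'tilt 38.5 az 25.1')
(0.02, 0, 0.036) (array([0.626, 0.077, 0.795]), 'tilt 13.3 az 11.6') (array([0.692, 0.067, 0.835]), 'tilt 21.6 az 9.8') (array([0.7  , 0.046, 0.918]), 'tilt 34.7 az 8.0')
(0, 0.02, 0.036) (array([0.47 , 0.269, 0.81 ]), 'tilt 12.8 az 19.5') (array([0.43 , 0.416, 0.859]), 'tilt 20.9 az 25.8') (array([0.331, 0.579, 0.933]), 'tilt 35.7 az 35.5')
(0.44, 0.2, 0.3) [-0.25  0.05 -0.39  2.29  0.88  0.38  0.32] [0.44 0.2  0.3 ] tilt 35.0 az 8.3
(0.45, 0, 0.25) [ 1.08  0.23 -1.18  2.39  1.25  0.15  0.49] [0.45 0.   0.25] tilt 35.0 az 8.3
(0.45, -0.1, 0.2) [ 1.3   0.52 -1.19  2.38  1.75  0.23  0.33] [ 0.45 -0.1   0.2 ] tilt 35.0 az 8.3
untilt
(-0.041, 0, 0)
(array([ 1.88,  0.58, -1.57,  2.44,  0.98,  0.29,  1.29]), array([ 0.367, -0.148,  0.235]), '
[... 961 characters left out ...]
t
(-0.03, -0.03, 0)
(array([ 2.  ,  0.76, -1.47,  2.43,  1.12,  0.32,  1.42]), array([ 0.33, -0.22,  0.2 ]), 'tilt 35.0 az 8.3')
(array([ 2.42,  0.93, -1.48,  2.31,  0.68,  0.57,  2.27]), array([ 0.21, -0.34,  0.2 ]), 'tilt 35.0 az 8.3')
(array([ 2.53,  1.12, -1.31,  1.69,  0.52,  1.08,  2.92]), array([-0.007, -0.596,  0.194]), 'tilt 34.7 az 8.7')
untilt
(-0.03, 0.03, 0)
(array([ 1.31,  0.55, -1.57,  2.44,  1.53,  0.5 ,  0.28]), array([0.421, 0.005, 0.237]), 'tilt 33.7 az 9.0')
(array([ 1.08,  0.01, -1.57,  2.44,  0.87,  0.24,  0.42]), array([0.375, 0.143, 0.262]), 'tilt 32.7 az 8.8')
(array([ 0.21, -0.31, -1.57,  2.29,  0.35,  0.68,  0.07]), array([0.139, 0.354, 0.305]), 'tilt 32.4 az 9.6')
```

```bash
cat > s3.py <<'E'
from s2 import *
from multiprocessing import Pool
n=np.array([-.574*np.cos(.145),-.574*np.sin(.145),.819]);n/=np.linalg.norm(n)
xx=np.array([0,0,1])-n*n[2];xx/=np.linalg.norm(xx);yy=np.cross(n,xx);M0=np.stack([np.cross(yy,-n),yy,-n],1)
def job(seed):
    rng=np.random.default_rng(seed)
    yaw=rng.choice([0,-1,1,2]);M=M0@rz(yaw)
    c=np.array([rng.uniform(-.3,.6),rng.uniform(-.8,.8),rng.uniform(.2,1.1)])
    if np.hypot(c[0],c[1])<.3: return None
    q=np.array([-.4-yaw*0,.1,-.28,2.,.9,.6,-.2+0]);s=fk(q,A)[0]
    for t in np.linspace(0,1,15): q=step(q,(1-t)*s+t*c,M,w=1.)
    for _ in range(4): q=step(q,c,M,w=1.)
    t0=np.arccos(-fk(q,A)[1][2,2])
    if np.linalg.norm(fk(q,A)[0]-c)>.03: return None
    d=rng.normal(size=3);d*=.041/np.linalg.norm(d);turn=rng.choice([0,0,.12,-.12])
    q2=world(q,d,12,turn=turn);p,T=fk(q2,A)
    return t0-np.arccos(-T[2,2]),t0,yaw,c,d,turn,show(q2)
if __name__=='__main__':
    with Pool() as po: r=[x for x in po.map(job,range(1500),chunksize=10) if x]
    r.sort(key=lambda x:-x[0]);print(len(r))
    for x in r[:14]: print(np.round(x[0],2),np.round(x[1],2),x[2],np.round(x[3],2),np.round(x[4],3),x[5],*x[6])
E
nproc; time timeout 500 python3 s3.py
```

```text
4
680
0.17 0.61 1 [ 0.33 -0.29  0.33] [-0.026 -0.031 -0.005] -0.12 [-0.46 -0.31  1.35  1.83 -0.05  1.1   2.92] [ 0.285 -0.44   0.497] tilt 25.3 az -0.7
0.15 0.61 2 [0.3  0.31 0.49] [-0.029 -0.01  -0.028] 0.12 [ 0.41 -0.31 -1.5   2.44  0.15  0.46 -2.92] [0.195 0.278 0.251] tilt 26.4 az 9.1
0.12 0.61 0 [ 0.24 -0.26  0.58] [-0.004 -0.035 -0.021] -0.12 [-1.21 -0.31  1.44  1.94  0.46  0.79  2.92] [ 0.521 -0.258  0.442] tilt 27.9 az -18.9
0.12 0.61 2 [-0.15  0.33  0.41] [ 0.013 -0.031 -0.024] 0.12 [ 0.43 -0.31 -1.45  2.44  0.24  0.5  -2.92] [0.219 0.252 0.259] tilt 28.1 az -0.4
0.12 0.61 1 [ 0.56 -0.35  0.44] [-0.04  -0.    -0.007] -0.12 [-0.07 -0.31  0.82  2.17 -0.18  0.86  2.92] [ 0.309 -0.296  0.418] tilt 28.3 az 4.4
0.08 0.61 0 [ 0.36 -0.2   0.28] [-0.017  0.031 -0.021] 0.12 [-1.69 -0.31  1.55  2.44  0.93  0.28 -0.61] [0.453 0.017 0.249] tilt 30.2 az 13.1
0.08 0.61 1 [-0.04  0.4   0.51] [-0.021 -0.017 -0.031] 0.12 [-0.63 -0.31 -1.57  2.31  0.17  1.1  -2.92] [-0.114  0.239  0.294] tilt 30.3 az 5.8
0.08 0.61 0 [0.39 0.21 0.38] [-0.024 -0.018 -0.028] -0.12 [ 0.5   0.76 -1.57  2.44  1.57  
[... 248 characters left out ...]
-2.53  0.64  0.12  0.9   0.42  1.84 -2.61] [-0.481  0.559  0.533] tilt 30.7 az 22.4
0.07 0.61 2 [0.45 0.09 0.71] [-0.034 -0.013 -0.019] 0.0 [ 0.4  -0.31 -0.21  2.12 -0.33  0.83  0.06] [ 0.411 -0.047  0.48 ] tilt 30.8 az 9.4
0.07 0.61 -1 [-0.25  0.51  0.47] [-0.035  0.     0.022] 0.12 [-2.53  0.63  0.02  0.96  0.44  1.84 -1.15] [-0.496  0.525  0.508] tilt 30.9 az 20.0
0.07 0.61 0 [ 0.21 -0.68  0.7 ] [-0.007 -0.037 -0.016] -0.12 [ 1.66  1.07 -1.57  1.39  1.05  1.12  2.92] [ 0.511 -0.594  0.385] tilt 30.9 az -11.4
0.07 0.61 1 [-0.3  -0.45  0.53] [0.001 0.027 0.031] 0.0 [ 1.38 -0.31  0.71  1.77 -0.29  1.84  2.68] [-0.168 -0.262  0.612] tilt 30.9 az -2.0
real	1m14.203s
user	4m51.689s
sys	0m0.109s
```

```bash
cat >> h.py <<'E'
def go(P=None,d=None,step=40,turn=0):
    "rows of tool deltas to reach world point P (TCP), or world shift d (m)"
    s=state();M=rot(s['tcp_rot']);d=np.array(P)-s['position'] if d is None else np.array(d)
    t=M.T@d*1e3;n=max(int(np.ceil(np.linalg.norm(t)/step)),int(np.ceil(abs(turn)/.12)),1)
    print('total',np.round(t,1),'rows',n,'each',np.round(t/n,1),'turn',round(turn/n,4))
E
python3 -c "
from h import *
j();go([.45,-.19,.30])"
```

```text
t 2.6833 j [-0.304  0.067  0.081  1.153 -0.012  1.838  0.966] p [0.4946 0.0834 0.7481] x [-0.9271  0.3691 -0.0651] y [0.3663 0.9291 0.052 ] z [ 0.0796  0.0244 -0.9965] tilt 4.78 az 17.02 F [ 0.8 -0.2 -0.6] [-0.15  0.1   0.03] 0.9977446675204157
total [ -30.4 -293.6  436.3] rows 14 each [ -2.2 -21.   31.2] turn 0.0
```

Request:
servo_tool:
  deltas:
    - [0,-2,-21,31,0]
    - [0,-2,-21,31,0]
    - [0,-2,-21,31,0]
    - [0,-2,-21,31,0]
    - [0,-2,-21,31,0]

```text
t: 3.1
position: [0.4761, -0.0137, 0.5858]
tcp_rot: [0.036, 0.186, 0.982, 0.019]
force: [1.6, -0.3, 0.5]
finger_gap: 1.005
grip_force: 0.0
```

Request:
servo_tool:
  deltas:
    - [0,-2,-21,31,0]
    - [0,-2,-21,31,0]
    - [0,-2,-21,31,0]
    - [0,-2,-21,31,0]
    - [0,-2,-21,31,0]

```text
t: 3.52
position: [0.459, -0.1116, 0.4269]
tcp_rot: [0.036, 0.186, 0.982, 0.019]
force: [1.2, -0.9, -0.3]
finger_gap: 0.999
grip_force: 0.0
```

Request:
servo_tool:
  deltas:
    - [0,-2,-21,31,0]
    - [0,-2,-21,31,0]
    - [0,-2,-21,31,0]
    - [0,-2,-21,31,0]
    - [0,0,0,0,0]

```text
t: 3.93
position: [0.442, -0.1912, 0.2954]
tcp_rot: [0.03, 0.189, 0.981, 0.018]
force: [-0.7, 0.2, 0.1]
finger_gap: 1.005
grip_force: 0.0
```

```bash
python3 -c "
from h import *
j();d=save('wrist','w1');print(d['eye'],d['attitude'],d['mtx'][0])
cv2.imwrite('pics/w1.png',cv2.resize(d['image'],(800,600),interpolation=cv2.INTER_CUBIC))"
```

```text
t 3.9333 j [ 0.043  0.169  0.356  2.059 -0.139  0.877  1.669] p [ 0.442  -0.1912  0.2954] x [-0.9267  0.3722 -0.0526] y [0.37   0.9278 0.0475] z [ 0.0665  0.0246 -0.9975] tilt 4.06 az 20.3 F [-0.7  0.2  0.1] [-0.05  0.12 -0.02] 1.0054327383447312
[ 0.37164724 -0.16636189  0.3614099 ] [0.12608915 0.81788356 0.54986587 0.1132057 ] [365.30466555   0.         281.45902664]
```

View pics/w1.png

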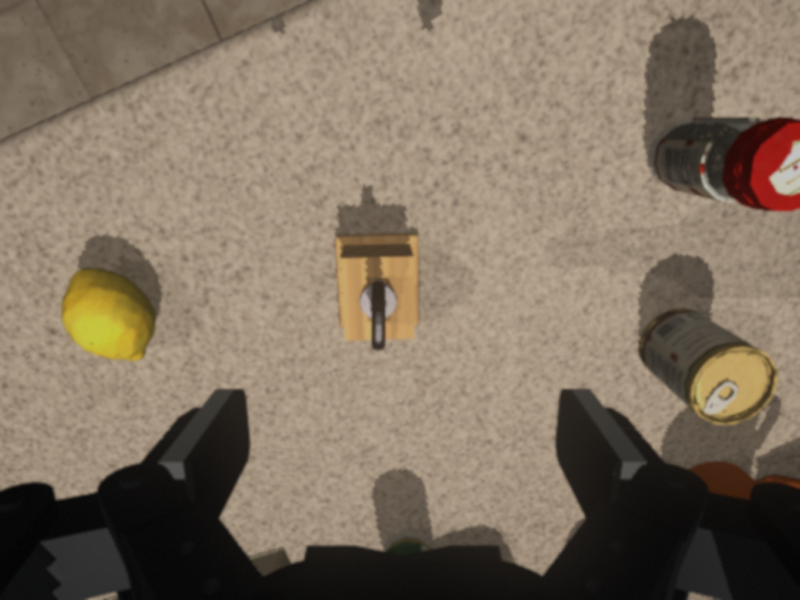

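The wrist view (800x600) shows the stand at (378,290), the collar at (378,300) and the bow's top loop at (378,345), well in line with the tool's x. The lemon, jar and tin are clear.

```bash
cat > m1.py <<'E'
from h import *
w=cloud(dict(np.load('w1.npz'))).reshape(-1,3)
m=np.isfinite(w).all(1)&(np.hypot(w[:,0]-.465,w[:,1]+.2)<.06)
P=w[m]
T=P[(abs(P[:,2]-.044)<.004)];print(len(T),np.median(T[:,2]))
(c,s,a)=cv2.minAreaRect((T[:,:2]*1e3).astype(np.float32));print('top rect',np.round(c,1),np.round(s,1),a)
F=P[(P[:,2]>.004)&(P[:,2]<.06)];(c,s,a)=cv2.minAreaRect((F[:,:2]*1e3).astype(np.float32));print('all rect',np.round(c,1),np.round(s,1),a)
B=P[P[:,2]>.065];print('bow',len(B),np.round(B.mean(0),4),B[:,2].max());d=np.linalg.svd(B[:,:2]-B[:,:2].mean(0))[2][0];print(d,np.degrees(np.arctan2(d[1],d[0])))
for lo in np.arange(.06,.106,.006):
    b=P[(P[:,2]>=lo)&(P[:,2]<lo+.006)];print(round(lo,3),len(b),np.round(b.mean(0),4) if len(b) else '',np.round(np.ptp(b@np.array([np.cos(.33),-np.sin(.33),0])) if len(b) else 0,4))
E
python3 m1.py
```

```text
bash:   963 Killed                     python3 m1.py
```

```bash
sed -i 's/d=np.linalg.svd(B\[:,:2\]-B\[:,:2\].mean(0))\[2\]\[0\]/d=np.linalg.eigh(np.cov(B[:,:2].T))[1][:,1]/' m1.py; python3 m1.py
```

```text
2304 0.043951273951929964
top rect [ 472.8 -207.7] [46. 57.] 69.16529846191406
all rect [ 472.3 -207.8] [57.4 68.1] 69.16151428222656
bow 28220 [ 0.4331 -0.1882  0.2864] 0.31578381943559153
[0.37023361 0.92893868] 68.26997465553951
0.06 21 [ 0.4586 -0.2021  0.0631] 0.0033
0.066 21 [ 0.4588 -0.2014  0.0691] 0.0032
0.072 22 [ 0.4586 -0.2018  0.075 ] 0.0029
0.078 21 [ 0.4588 -0.2018  0.0807] 0.003
0.084 219 [ 0.4702 -0.2067  0.0884] 0.0308
0.09 65 [ 0.469  -0.2061  0.0917] 0.0283
0.096 83 [ 0.4716 -0.207   0.099 ] 0.0142
0.102 0  0
```

```bash
python3 -c "
from h import *
go([.4684,-.2088,.188]);go([.4684,-.2088,.128])"
```

```text
total [-23.6 -14.  111.1] rows 3 each [-7.9 -4.7 37. ] turn 0.0
total [-20.2 -17.  170.9] rows 5 each [-4.  -3.4 34.2] turn 0.0
```

Request:
servo_tool:
  deltas:
    - [0.4,-8,-5,37,-0.02]
    - [0.4,-8,-5,37,0]
    - [0.4,-8,-4,37,0]
    - [0.4,0,0,0,0]
    - [0.4,0,0,0,0]
  newtons: 30

```text
t: 4.4
position: [0.4723, -0.2068, 0.1905]
tcp_rot: [0.034, 0.176, 0.984, 0.019]
force: [0.7, 0.1, 0.5]
finger_gap: 0.605
grip_force: 0.0
```

```bash
python3 -c "
from h import *
j();s=state();z=rot(s['tcp_rot'])[:,2];g=s['position']+.054*z;print(g);go(np.array([.472,-.2075,.074])-.054*z)"
```

```text
t 4.4 j [ 0.112  0.387  0.312  2.069 -0.276  0.662  1.83 ] p [ 0.4723 -0.2068  0.1905] x [-0.9357  0.3477 -0.0604] y [0.3451 0.9373 0.0494] z [ 0.0738  0.0254 -0.997 ] tilt 4.48 az 18.98 F [0.7 0.1 0.5] [-0.04  0.12  0.05] 0.6046003033575594
[ 0.4762812  -0.2054099   0.13664908]
total [ 7.1 -6.5 62.1] rows 2 each [ 3.5 -3.3 31. ] turn 0.0
```

Request:
servo_tool:
  deltas:
    - [0.4,4,-3,31,0]
    - [0.4,3,-3,31,0]
    - [0.8,0,0,0,0]
    - [1,0,0,0,0]
    - [1,0,0,0,0]
  newtons: 30

```text
t: 4.82
position: [0.4702, -0.2097, 0.132]
tcp_rot: [0.038, 0.176, 0.983, 0.019]
force: [0.0, -0.6, -0.3]
finger_gap: 0.184
grip_force: 0.0
```

Request:
servo_tool:
  deltas:
    - [1,0,0,0,0]
    - [1,0,0,0,0]

```text
t: 4.98
position: [0.4704, -0.2103, 0.1322]
tcp_rot: [0.039, 0.176, 0.983, 0.018]
force: [-1.2, -0.7, 6.9]
finger_gap: 0.091
grip_force: 29.7
```

```bash
python3 -c "
from h import *
j();s=state();z=rot(s['tcp_rot'])[:,2];g=s['position']+.054*z;print(g,s['grip_force']);d=save('wrist','w2')
cv2.imwrite('pics/w2.png',cv2.resize(d['image'][150:400,130:430],(720,600),interpolation=cv2.INTER_CUBIC))"
```

```text
t 4.9833 j [ 0.166  0.487  0.261  2.098 -0.349  0.528  1.907] p [ 0.4704 -0.2103  0.1322] x [-0.9347  0.3484 -0.0705] y [0.3455 0.9371 0.0495] z [ 0.0833  0.022  -0.9963] tilt 4.94 az 14.76 F [-1.2 -0.7  6.9] [-0.17  0.22 -0.01] 0.09131562708785926
[ 0.47487723 -0.20914866  0.07842942] 29.70682919025421
```

View pics/w2.png

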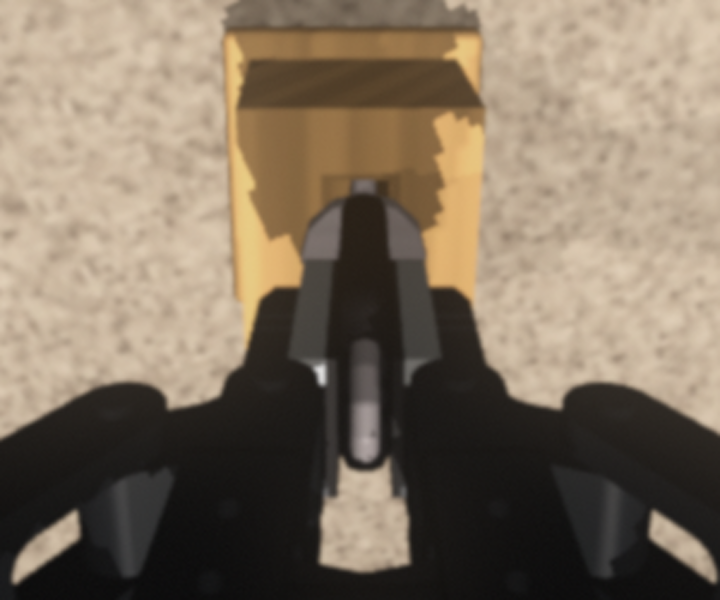

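The close-up shows the pads closed on both flat faces of the bow, with the collar at (365,225) and the slot just behind it. The grip is sound.

Request:
servo_tool:
  deltas:
    - [1,-1,1,-10,0]
    - [1,0,0,-10,0]
    - [1,0,0,0,0]
  newtons: 25

```text
t: 5.28
position: [0.4696, -0.2099, 0.1522]
tcp_rot: [0.039, 0.176, 0.983, 0.018]
force: [0.1, -0.4, -0.1]
finger_gap: 0.088
grip_force: 28.8
```

```bash
python3 -c "
from h import *
j();s=state();z=rot(s['tcp_rot'])[:,2];g=s['position']+.054*z;print(g,s['grip_force'])"
```

```text
t 5.2833 j [ 0.147  0.45   0.282  2.094 -0.327  0.57   1.886] p [ 0.4696 -0.2099  0.1522] x [-0.9348  0.3483 -0.0695] y [0.3455 0.9371 0.0497] z [ 0.0825  0.0225 -0.9963] tilt 4.9 az 15.23 F [ 0.1 -0.4 -0.1] [-0.06  0.1   0.01] 0.08821257294936546
[ 0.47409853 -0.20866281  0.09836219] 28.80292385816574
```

Request:
servo_tool:
  deltas:
    - [1,7,0,-0.5,0]
    - [1,8,0,-0.5,0]
    - [1,8,0,-0.5,0]
    - [1,0,0,0,0]
  newtons: 20

```text
t: 5.62
position: [0.4479, -0.2019, 0.1504]
tcp_rot: [0.039, 0.177, 0.983, 0.018]
force: [3.3, -1.5, 3.4]
finger_gap: 0.087
grip_force: 30.3
```

```bash
python3 -c "
from h import *
j();s=state();z=rot(s['tcp_rot'])[:,2];g=s['position']+.054*z;print(g,s['grip_force'])"
```

```text
t 5.6167 j [ 0.146  0.422  0.28   2.148 -0.326  0.54   1.891] p [ 0.4479 -0.2019  0.1504] x [-0.9346  0.3487 -0.0704] y [0.3459 0.937  0.0492] z [ 0.0831  0.0217 -0.9963] tilt 4.93 az 14.62 F [ 3.3 -1.5  3.4] [-0.4  -0.92 -0.06] 0.08657542715824534
[ 0.45233916 -0.20068273  0.09663176] 30.342339277267456
```

Request:
servo_tool:
  deltas:
    - [1,6,0,-0.8,0]
    - [1,6,0,-0.8,0]
    - [1,5,0,-0.8,0]
    - [1,0,0,0,0]
  newtons: 20

```text
t: 5.95
position: [0.4312, -0.1958, 0.1509]
tcp_rot: [0.037, 0.177, 0.983, 0.018]
force: [1.8, -0.8, 6.0]
finger_gap: 0.089
grip_force: 30.8
```

```bash
python3 -c "
from h import *
j();s=state();z=rot(s['tcp_rot'])[:,2];g=s['position']+.054*z;r=g[:2]-[.4725,-.2077];print(g,s['grip_force'],r@[-.935,.355],r@[.355,.935])
d=save('scene','sc2');im=d['image']
K=d['mtx'];p=rot(d['attitude']).T@(g-d['eye']);u=K@p/p[2];print(u)
u=u.astype(int);c=im[max(u[1]-45,0):u[1]+45,u[0]-45:u[0]+45];cv2.imwrite('pics/sc2.png',cv2.resize(c,(600,600),interpolation=cv2.INTER_CUBIC))"
```

```text
t 5.95 j [ 0.144  0.399  0.281  2.186 -0.323  0.527  1.892] p [ 0.4312 -0.1958  0.1509] x [-0.9349  0.3486 -0.0673] y [0.3459 0.937  0.0492] z [ 0.0802  0.0227 -0.9965] tilt 4.78 az 15.82 F [ 1.8 -0.8  6. ] [-0.38 -0.68 -0.01] 0.08872963352796981
[ 0.4355289  -0.19460711  0.09709289] 30.82489013671875 0.039215952295120544 -0.0008828912436732015
[307.04825414 257.85754305   1.        ]
```

View pics/sc2.png

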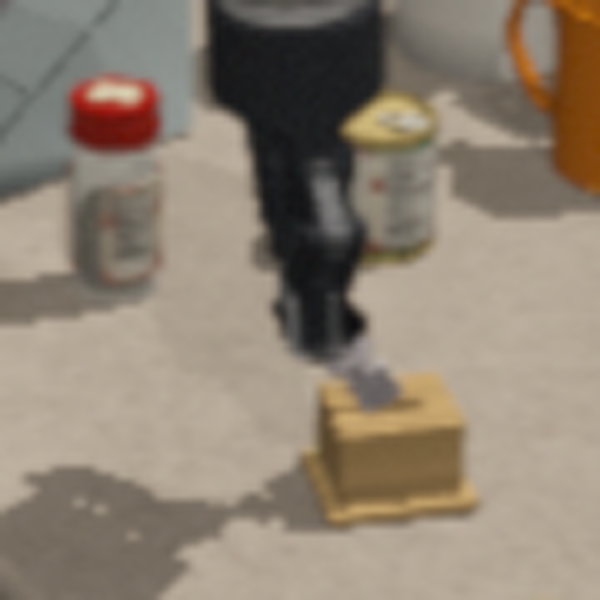

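The crop shows the tilted key, with its bit lip-held in the slot at (375,385) and its bow leaning towards the robot in the pads, about 35 deg. The pivot worked, so I lift it out along its axis.

Request:
servo_tool:
  deltas:
    - [1,12,0,-19,0]
    - [1,12,0,-19,0]
    - [1,0,0,-40,0]
    - [1,0,0,-40,0]
    - [1,0,0,0,0]
  newtons: 60

```text
t: 6.42
position: [0.4, -0.1912, 0.2717]
tcp_rot: [0.04, 0.177, 0.983, 0.018]
force: [1.5, 0.2, -0.9]
finger_gap: 0.082
grip_force: 62.7
```

```bash
cat > key.py <<'E'
from h import *
def model(a,zg=.0344):
    "key pose from tool pose: pitch a (deg) relative to tool, grasped at key z=zg"
    s=state();M=rot(s['tcp_rot']);G=s['position']+M[:,2]*.054
    Kz=-M[:,2]*np.cos(np.radians(a))+M[:,0]*np.sin(np.radians(a));Ky=M[:,1];Kx=np.cross(Ky,Kz)
    return G-Kz*zg,np.stack([Kx,Ky,Kz],1)
def proj(d,P):
    p=(np.atleast_2d(P)-d['eye'])@rot(d['attitude']);u=p@d['mtx'].T;return u[:,:2]/u[:,2:]
E
python3 - <<'E'
from key import *
j()
d=save('scene','sc3');w=cloud(d)
print('grip',state()['grip_force'])
O,K=model(31)
u0=proj(d,O)[0];x0,y0=(u0-22).astype(int)
c=cv2.resize(d['image'][y0:y0+45,x0:x0+45],(600,600),interpolation=cv2.INTER_CUBIC);f=600/45
for a,col in((25,(0,0,255)),(31,(0,255,0)),(37,(255,0,0))):
    O,K=model(a)
    for pts in([[0,0,0],[0,0,-.03]],[[-.01,0,-.03],[.01,0,-.03]]):
        q=(proj(d,O+np.array(pts)@K.T)-[x0,y0]+.5)*f;cv2.line(c,*[tuple(int(v) for v in r) for r in q],col,1)
cv2.imwrite('pics/sc3.png',c)
E
```

```text
t 6.4167 j [ 0.051  0.127  0.378  2.173 -0.144  0.787  1.739] p [ 0.4    -0.1912  0.2717] x [-0.9344  0.349  -0.0718] y [0.3461 0.9368 0.0505] z [ 0.0849  0.0223 -0.9961] tilt 5.04 az 14.71 F [ 1.5  0.2 -0.9] [-0.1  -0.02  0.01] 0.08190962966562391
grip 62.64367461204529
```

View pics/sc3.png

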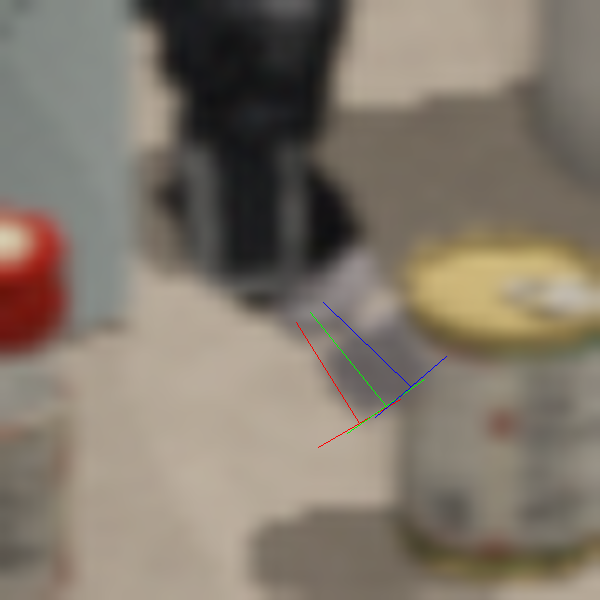

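The crop shows the collar band at about (330,280) and the bit ending near (375,410). The drawn lean candidates (25/31/37 deg, red/green/blue) bracket it, so I will measure the lean from the depth maps.

```bash
cat > lean.py <<'E'
from key import *
s=state();M=rot(s['tcp_rot'])
for nm in('scene','wrist'):
    d=get_image(nm);w=cloud(d);t=(w-s['position'])@M
    m=np.isfinite(t).all(-1)&(t[...,2]>.074)&(t[...,2]<.14)&(abs(t[...,0]+.02)<.05)&(abs(t[...,1])<.025)
    P=t[m];print(nm,len(P))
    if len(P)==0: continue
    for lo in np.arange(.074,.134,.006):
        b=P[(P[:,2]>=lo)&(P[:,2]<lo+.006)]
        if len(b): print(round(lo+.003,3),len(b),'x',np.round([b[:,0].min(),b[:,0].mean(),b[:,0].max()],4),'y',np.round([b[:,1].min(),b[:,1].mean(),b[:,1].max()],4))
    if nm=='wrist':
        m=np.isfinite(t).all(-1)&(t[...,2]>.02)&(t[...,2]<.055)&(abs(t[...,0])<.06)&(abs(t[...,1])<.0045)
        b=t[m];print('loop',len(b),b.mean(0) if len(b) else '',b.min(0) if len(b) else '',b.max(0) if len(b) else '')
        i=np.argsort(b[:,2])[:12];print(np.round(b[i],4).tolist())
E
python3 lean.py
```

```text
scene 87
0.077 20 x [-0.0272 -0.0166  0.0025] y [-0.0143 -0.0045  0.0003]
0.083 17 x [-0.0222 -0.014  -0.0015] y [-0.0138 -0.0053  0.0019]
0.089 9 x [-0.0333 -0.0238 -0.0088] y [-0.0066 -0.0029  0.0032]
0.095 13 x [-0.0368 -0.0264 -0.0164] y [-0.0079 -0.0031  0.0061]
0.101 14 x [-0.0404 -0.0306 -0.018 ] y [-0.0051 -0.0017  0.0017]
0.107 10 x [-0.0402 -0.027  -0.0199] y [-0.0054 -0.0021  0.0007]
0.113 4 x [-0.035  -0.0286 -0.0248] y [-0.0044 -0.0011  0.0009]
wrist 0
```

Request:
servo_tool:
  deltas:
    - [1,14,36,0,-0.1]
    - [1,10,37,0,-0.1]
    - [1,6,38,0,-0.1]
    - [1,2,38,0,-0.1]
    - [1,-2,38,0,-0.1]
  newtons: 60

```text
t: 6.98
position: [0.3961, 0.0031, 0.2688]
tcp_rot: [0.037, -0.075, 0.996, 0.009]
force: [1.4, 0.7, -1.3]
finger_gap: 0.086
grip_force: 62.6
```

Request:
servo_tool:
  deltas:
    - [1,-6,38,0,0]
    - [1,-6,38,0,0]
    - [1,-6,38,0,0]
    - [1,0,0,0,0]
    - [1,0,0,0,0]

```text
t: 7.4
position: [0.3979, 0.1183, 0.2716]
tcp_rot: [0.037, -0.075, 0.996, 0.009]
force: [-0.4, -0.6, -0.4]
finger_gap: 0.083
grip_force: 62.6
```

```bash
python3 -c "
from key import *
j();d=save('wrist','w3');w=cloud(d)
u=proj(d,[.49,.21,.115])[0];print(u)
x0,y0=int(np.clip(u[0]-80,0,400)),int(np.clip(u[1]-60,0,300));print(x0,y0)
cv2.imwrite('pics/w3.png',cv2.resize(d['image'][y0:y0+120,x0:x0+160],(800,600),interpolation=cv2.INTER_CUBIC))"
```

```text
t 7.4 j [-0.384  0.08   0.011  2.216  0.006  0.77   1.344] p [0.3979 0.1183 0.2716] x [-0.9861 -0.1486 -0.0745] y [-0.1498  0.9886  0.0116] z [ 0.072   0.0226 -0.9972] tilt 4.33 az 17.41 F [-0.4 -0.6 -0.4] [-0.1   0.09 -0.01] 0.08279855450285713
[382.82421524 334.58152141]
302 274
```

View pics/w3.png

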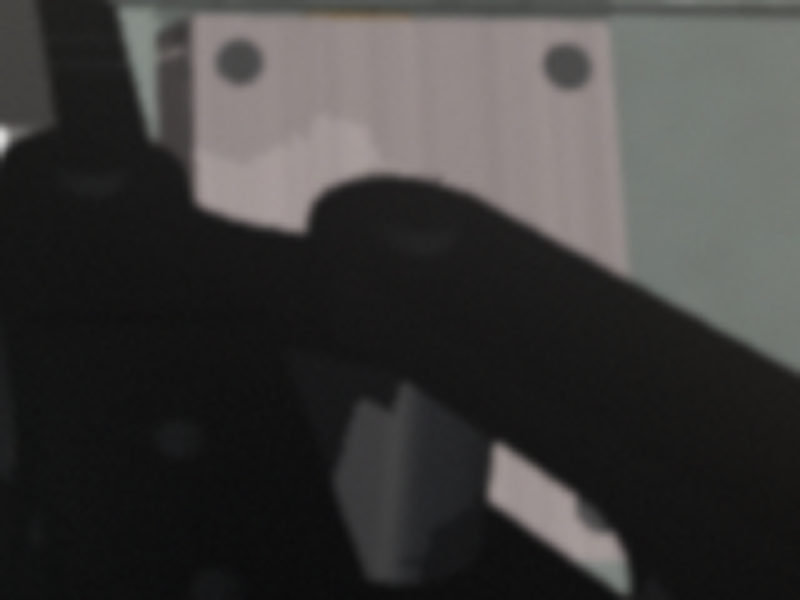

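The crop shows the cover with its screws at (240,62), (567,66) and (597,510), and brass at (355,12) at the lower end. The gripper hides the keyhole, so I go higher for a clear look.

```bash
python3 -c "
from h import *
go([.455,.21,.35])"
```

```text
total [-75.6  84.8 -71.9] rows 4 each [-18.9  21.2 -18. ] turn 0.0
```

Request:
servo_tool:
  deltas:
    - [1,-19,21,-18,0]
    - [1,-19,21,-18,0]
    - [1,-19,21,-18,0]
    - [1,-19,21,-18,0]
    - [1,0,0,0,0]

```text
t: 7.87
position: [0.4597, 0.2122, 0.3552]
tcp_rot: [0.042, -0.073, 0.996, 0.011]
force: [-0.4, -0.9, 0.1]
finger_gap: 0.083
grip_force: 62.6
```

```bash
python3 -c "
from key import *
j();d=save('wrist','w4')
u=proj(d,[.49,.21,.115])[0];print(u)
x0,y0=int(np.clip(u[0]-60,0,440)),int(np.clip(u[1]-45,0,330));print(x0,y0)
cv2.imwrite('pics/w4.png',cv2.resize(d['image'][y0:y0+90,x0:x0+120],(800,600),interpolation=cv2.INTER_CUBIC))"
```

```text
t 7.8667 j [-0.475  0.137 -0.034  1.935  0.024  0.984  1.196] p [0.4597 0.2122 0.3552] x [-0.9858 -0.1444 -0.0854] y [-0.1462  0.9891  0.0157] z [ 0.0822  0.028  -0.9962] tilt 4.98 az 18.79 F [-0.4 -0.9  0.1] [-0.    0.07  0.  ] 0.08279345721269527
[270.04398975 199.42823211]
210 154
```

View pics/w4.png

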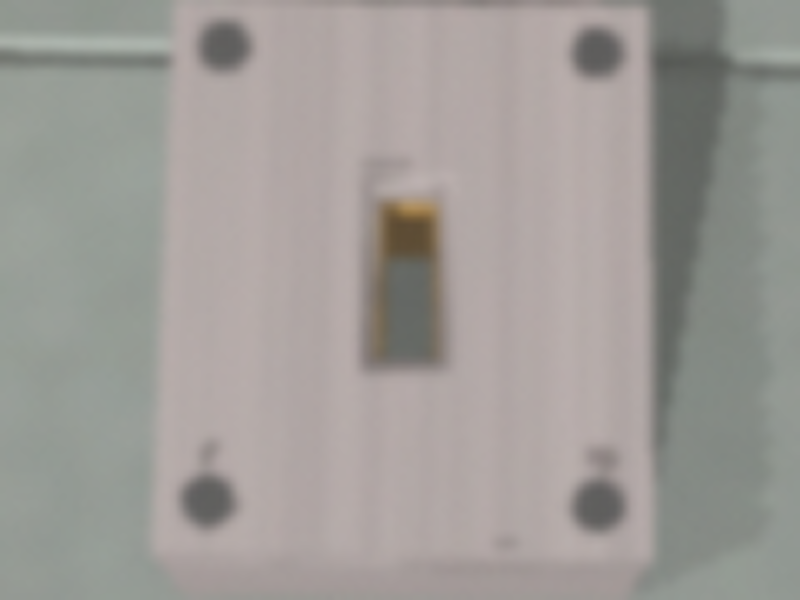

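The crop shows the keyhole slot clearly, with mouth corners at about (365,163), (443,163), (362,368) and (447,368). The screws are at (224,46), (597,52), (208,500) and (598,505).

```bash
cat > kh.py <<'E'
from key import *
d=dict(np.load('w4.npz'));w=cloud(d);f=800/120
px=lambda a:np.array(a)/f+[210,154]-.5
pts=px([(365,163),(443,163),(362,368),(447,368),(224,46),(597,52),(208,500),(598,505)])
cor=px([(240,100),(580,100),(580,450),(240,450)]).astype(np.float32)
mask=np.zeros(w.shape[:2],np.uint8);cv2.fillPoly(mask,[cor.astype(int)],1);hole=px([(345,140),(460,390)]).astype(int);mask[hole[0][1]:hole[1][1],hole[0][0]:hole[1][0]]=0
P=w[mask>0];P=P[np.isfinite(P).all(1)];c=P.mean(0);n=np.linalg.eigh(np.cov((P-c).T))[1][:,0];n*=np.sign(n[2])
print(len(P),'res',np.std((P-c)@n),'n',n,'tilt',np.degrees(np.arccos(n[2])),'az',np.degrees(np.arctan2(-n[1],-n[0])))
ray=np.c_[(pts-[d['mtx'][0][2],d['mtx'][1][2]])/d['mtx'][0][0],np.ones(8)]@rot(d['attitude']).T
X=d['eye']+ray*(((c-d['eye'])@n)/(ray@n))[:,None];np.set_printoptions(suppress=True,precision=4)
print(X);print('slot centre',X[:4].mean(0),'screw centre',X[4:].mean(0))
L=lambda a,b:np.linalg.norm(X[a]-X[b])
print('slot w',L(0,1),L(2,3),'len',L(0,2),L(1,3),'screws',L(4,5),L(6,7),L(4,6),L(5,7))
x=(X[6]+X[7]-X[4]-X[5]);x/=np.linalg.norm(x);print('x',x,'az',np.degrees(np.arctan2(x[1],x[0])),'elev',np.degrees(np.arcsin(x[2])))
E
python3 kh.py
```

```text
2153 res 0.0006905222622403016 n [-0.57061258 -0.06958049  0.81826636] tilt 35.08837567765838 az 6.952323508867675
[[0.4737 0.2025 0.1066]
 [0.4723 0.2127 0.1065]
 [0.4965 0.2055 0.1227]
 [0.495  0.2165 0.1226]
 [0.463  0.1818 0.0973]
 [0.4567 0.2314 0.0972]
 [0.5133 0.1882 0.133 ]
 [0.507  0.2378 0.1328]]
slot centre [0.4844 0.2093 0.1146] screw centre [0.485  0.2098 0.1151]
slot w 0.010347013560735517 0.011040583201793285 len 0.02806840298012056 0.02809587562702864 screws 0.05008496347090339 0.04997744762965532 0.061991735771670366 0.06205816706825467
x [0.8118 0.103  0.5748] az 7.228509309938077 elev 35.08806257121489
```

```bash
cat > ins.py <<'E'
from key import *
import sys
k=np.array([.4846,.2094,.1147]);n=np.array([-.5705,-.071,.818]);n/=np.linalg.norm(n)
a=float(sys.argv[2]) if len(sys.argv)>2 else 30
def pose():
    j();O,K=model(a);r=O-k;xx=np.array([.8118,.103,.5748]);yy=np.cross(n,xx)
    print('collar height over cover mm',np.round(r@n*1e3,1),'off x',np.round(r@xx*1e3,1),'off y',np.round(r@yy*1e3,1),'Kz err deg x,y',np.round(np.degrees([K[:,2]@xx,K[:,2]@yy]),1),'yaw err',round(float(np.degrees(K[:,1]@xx)),1))
    return O
O=pose();go(d=k+n*float(sys.argv[1])/1e3-O)
s=state();M=rot(s['tcp_rot']);print('n in tool',np.round(M.T@n,3),'grip',s['grip_force'])
E
python3 ins.py 45
```

```text
t 7.9167 j [-0.474  0.136 -0.033  1.941  0.025  0.984  1.197] p [0.458  0.2097 0.353 ] x [-0.9863 -0.1434 -0.081 ] y [-0.145   0.9893  0.0132] z [ 0.0783  0.0248 -0.9966] tilt 4.71 az 17.56 F [-0.6 -0.2 -0.7] [-0.08  0.13  0.05] 0.08290145170258474
collar height over cover mm 129.2 off x 87.8 off y 5.0 Kz err deg x,y [ 0.4 -1.3] yaw err -0.5
total [ 33.1  -6.2 117. ] rows 4 each [ 8.3 -1.6 29.2] turn 0.0
n in tool [ 0.507  0.023 -0.862] grip 62.62017846107483
```

Request:
servo_tool:
  deltas:
    - [1,8,-1.5,29,0]
    - [1,8,-1.5,29,0]
    - [1,8,-1.5,29,0]
    - [1,9,-1.5,29,0]
    - [1,0,0,0,0]
  newtons: 60

```text
t: 8.33
position: [0.4289, 0.1966, 0.2278]
tcp_rot: [0.032, -0.071, 0.997, 0.006]
force: [-1.0, -0.9, -1.7]
finger_gap: 0.083
grip_force: 62.6
```

```bash
python3 ins.py 32; python3 lean.py | head -12
```

```text
t 8.3333 j [-0.478  0.253 -0.035  2.128  0.041  0.698  1.17 ] p [0.4289 0.1966 0.2278] x [-0.9878 -0.1413 -0.0656] y [-0.1421  0.9898  0.0066] z [ 0.064   0.0159 -0.9978] tilt 3.78 az 13.93 F [-1.  -0.9 -1.7] [-0.06  0.14 -0.01] 0.08326581109852922
collar height over cover mm 44.7 off x -10.4 off y -4.9 Kz err deg x,y [ 1.3 -0.9] yaw err -0.5
total [-15.5   4.6   5.5] rows 1 each [-15.5   4.6   5.5] turn 0.0
n in tool [ 0.52   0.016 -0.854] grip 62.58310675621033
scene 200
0.077 11 x [-0.0243 -0.0131  0.0032] y [-0.0139 -0.0061  0.0006]
0.083 9 x [-0.0251 -0.0155 -0.0058] y [-0.0101 -0.0056 -0.0008]
0.089 5 x [-0.0305 -0.0203 -0.0086] y [-0.0041 -0.0025  0.0015]
0.095 11 x [-0.0338 -0.0252 -0.0132] y [-0.007  -0.0034  0.003 ]
0.101 11 x [-0.0696 -0.0487 -0.0181] y [-0.0223 -0.0041  0.0122]
0.107 28 x [-0.07   -0.0534 -0.0191] y [-0.023  -0.0008  0.0227]
0.113 21 x [-0.0644 -0.0536 -0.0257] y [-0.022  -0.0001  0.022 ]
0.119 25 x [-0.0685 -0.0484 -0.0347] y [-0.0248 -0.0041  0.0143]
0.125 26 x [-0.0545 -0.0365 -0.0208] y [-0.0247 -0.0035  0.0219]
0.131 34 x [-0.0639 -0.0298 -0.0151] y [-0.0247  0.001   0.0244]
0.137 19 x [-0.0567 -0.026  -0.0163] y [-0.0247 -0.0108  0.0239]
```

Request:
servo_tool:
  deltas:
    - [1,-11,4.6,-1,0.01]
    - [1,0,0,0,0]
    - [1,0,0,0,0]

```text
t: 8.68
position: [0.4452, 0.2074, 0.2377]
tcp_rot: [0.041, -0.067, 0.997, 0.01]
force: [0.4, -1.0, -1.0]
finger_gap: 0.082
grip_force: 62.6
```

```bash
python3 ins.py 32
```

```text
t 8.6833 j [-0.483  0.261 -0.034  2.088  0.04   0.711  1.16 ] p [0.4452 0.2074 0.2377] x [-0.9877 -0.1327 -0.0826] y [-0.1343  0.9908  0.0143] z [ 0.0799  0.0252 -0.9965] tilt 4.81 az 17.48 F [ 0.4 -1.  -1. ] [-0.07  0.13 -0.02] 0.08175686244804004
collar height over cover mm 42.3 off x 11.0 off y 4.3 Kz err deg x,y [ 0.4 -1. ] yaw err 0.1
total [ 4.4 -4.5 14.4] rows 1 each [ 4.4 -4.5 14.4] turn 0.0
n in tool [ 0.505  0.018 -0.863] grip 62.630757093429565
```

Request:
servo_tool:
  deltas:
    - [1,0,0,0,0]
    - [1,0,0,0,0]

```text
t: 8.85
position: [0.4439, 0.2071, 0.2367]
tcp_rot: [0.04, -0.067, 0.997, 0.009]
force: [0.3, 0.3, -0.6]
finger_gap: 0.08
grip_force: 62.6
```

```bash
python3 ins.py 32
```

```text
t 8.85 j [-0.483  0.261 -0.034  2.09   0.04   0.711  1.16 ] p [0.4439 0.2071 0.2367] x [-0.9878 -0.1333 -0.0805] y [-0.1348  0.9908  0.0135] z [ 0.0779  0.0242 -0.9967] tilt 4.68 az 17.26 F [ 0.3  0.3 -0.6] [-0.03  0.16 -0.  ] 0.07955097366252074
collar height over cover mm 42.3 off x 9.2 off y 4.1 Kz err deg x,y [ 0.5 -1. ] yaw err 0.0
total [ 2.8 -4.3 13.5] rows 1 each [ 2.8 -4.3 13.5] turn 0.0
n in tool [ 0.507  0.018 -0.862] grip 62.625768184661865
```

Request:
servo_tool:
  deltas:
    - [1,2,-2,6,0]
    - [1,2,-2.3,5.5,0]
    - [1,0,0,0,0]
    - [1,0,0,0,0]
    - [1,0,0,0,0]

```text
t: 9.27
position: [0.4414, 0.2028, 0.2241]
tcp_rot: [0.039, -0.067, 0.997, 0.009]
force: [0.9, 0.4, -1.0]
finger_gap: 0.086
grip_force: 62.6
```

```bash
python3 ins.py 25
```

```text
t 9.2667 j [-0.479  0.275 -0.033  2.109  0.041  0.68   1.164] p [0.4414 0.2028 0.2241] x [-0.9879 -0.1335 -0.0794] y [-0.135   0.9908  0.0132] z [ 0.0769  0.0238 -0.9968] tilt 4.62 az 17.2 F [ 0.9  0.4 -1. ] [-0.06  0.08 -0.01] 0.08627665946986623
collar height over cover mm 33.7 off x -0.6 off y 0.2 Kz err deg x,y [ 0.5 -1. ] yaw err 0.0
total [-5.  -0.3  7.2] rows 1 each [-5.  -0.3  7.2] turn 0.0
n in tool [ 0.508  0.018 -0.861] grip 62.62319326400757
```

Request:
servo_tool:
  deltas:
    - [1,-2,0,3.4,0]
    - [1,-2,0,3.4,0]
    - [1,0,0,0,0]
    - [1,0,0,0,0]
  newtons: 40

```text
t: 9.6
position: [0.446, 0.2036, 0.2175]
tcp_rot: [0.039, -0.067, 0.997, 0.009]
force: [-0.2, 0.5, -0.3]
finger_gap: 0.08
grip_force: 62.6
```

```bash
python3 ins.py 15
```

```text
t 9.6 j [-0.477  0.293 -0.032  2.103  0.042  0.667  1.167] p [0.446  0.2036 0.2175] x [-0.9879 -0.1335 -0.0793] y [-0.1349  0.9908  0.0132] z [ 0.0768  0.0237 -0.9968] tilt 4.61 az 17.17 F [-0.2  0.5 -0.3] [-0.05  0.08 -0.05] 0.07986403305561698
collar height over cover mm 25.6 off x -0.6 off y 0.3 Kz err deg x,y [ 0.5 -1. ] yaw err 0.0
total [-5.9 -0.5  8.9] rows 1 each [-5.9 -0.5  8.9] turn 0.0
n in tool [ 0.508  0.017 -0.861] grip 62.622774839401245
```

Request:
servo_tool:
  deltas:
    - [1,-2,-0.2,3.4,0]
    - [1,-2,0,3.4,0]
    - [1,-2,0,3.4,0]
    - [1,0,0,0,0]
    - [1,0,0,0,0]
  newtons: 40

```text
t: 10.02
position: [0.4527, 0.2044, 0.2078]
tcp_rot: [0.039, -0.067, 0.997, 0.009]
force: [0.1, -0.4, -1.4]
finger_gap: 0.082
grip_force: 62.6
```

```bash
python3 ins.py 0
```

```text
t 10.0167 j [-0.474  0.318 -0.03   2.096  0.042  0.649  1.172] p [0.4527 0.2044 0.2078] x [-0.9879 -0.1334 -0.0791] y [-0.1349  0.9908  0.0131] z [ 0.0767  0.0236 -0.9968] tilt 4.6 az 17.14 F [ 0.1 -0.4 -1.4] [-0.07  0.12 -0.01] 0.08244358484505085
collar height over cover mm 13.8 off x -0.7 off y 0.3 Kz err deg x,y [ 0.5 -1. ] yaw err 0.0
total [-7.6 -0.5 11.5] rows 1 each [-7.6 -0.5 11.5] turn 0.0
n in tool [ 0.508  0.017 -0.861] grip 62.62565732002258
```

Request:
servo_tool:
  deltas:
    - [1,-2,-0.2,3.4,0]
    - [1,-2,0,3.4,0]
    - [1,-2,0,3.2,0]
    - [1,-1,0,1.7,0]
    - [1,0,0,0,0]

```text
t: 10.43
position: [0.4602, 0.2055, 0.1976]
tcp_rot: [0.039, -0.067, 0.997, 0.009]
force: [-6.1, -2.4, 11.2]
finger_gap: 0.084
grip_force: 64.4
```

```bash
python3 ins.py 0
```

```text
t 10.4333 j [-0.47   0.346 -0.028  2.086  0.042  0.633  1.177] p [0.4602 0.2055 0.1976] x [-0.988  -0.1335 -0.0782] y [-0.135   0.9908  0.013 ] z [ 0.0758  0.0234 -0.9969] tilt 4.55 az 17.19 F [-6.1 -2.4 11.2] [-0.44  0.94 -0.06] 0.08402118897044682
collar height over cover mm 1.2 off x -0.4 off y 0.5 Kz err deg x,y [ 0.6 -1. ] yaw err -0.0
total [-1.  -0.5  0.8] rows 1 each [-1.  -0.5  0.8] turn 0.0
n in tool [ 0.509  0.017 -0.86 ] grip 64.43231105804443
```

Request:
servo_tool:
  deltas:
    - [0.6,0,0,0,0]
    - [0.6,0,0,0,0]
    - [0.7,1,0,-2,0]
    - [0.78,1,0,-2,0]
    - [0.78,0,0,0,0]
  newtons: 20

```text
t: 10.85
position: [0.4582, 0.2051, 0.2011]
tcp_rot: [0.04, -0.067, 0.997, 0.009]
force: [-0.1, 0.5, -0.5]
finger_gap: 0.216
grip_force: 0.0
```

Request:
servo_tool:
  deltas:
    - [0.78,0,0,0,0.1]
    - [0.78,0,0,0,0.1]
    - [0.78,0,0,0,0.1]
    - [0.78,0,0,0,0.1]
    - [0.78,0,0,0,0]

```text
t: 11.27
position: [0.4583, 0.2051, 0.2009]
tcp_rot: [0.037, 0.133, 0.99, 0.017]
force: [0.0, 0.5, 0.4]
finger_gap: 0.219
grip_force: 0.0
```

```bash
python3 ins.py 0
```

```text
t 11.2667 j [-0.549  0.335  0.063  2.094 -0.009  0.634  0.82 ] p [0.4583 0.2051 0.2009] x [-0.9618  0.2652 -0.0684] y [0.2627 0.9639 0.0435] z [ 0.0774  0.0238 -0.9967] tilt 4.65 az 17.12 F [0.  0.5 0.4] [0.04 0.1  0.01] 0.21913164545582367
collar height over cover mm 5.5 off x -1.2 off y -6.4 Kz err deg x,y [ 2.5 10.2] yaw err 19.3
total [-1.1  7.3  4.2] rows 1 each [-1.1  7.3  4.2] turn 0.0
n in tool [ 0.474 -0.183 -0.861] grip 0.0
```

Request:
servo_tool:
  deltas:
    - [0.78,0,0,0,0.1]
    - [0.78,0,0,0,0.1]
    - [0.78,0,0,0,0.1]
    - [0.78,0,0,0,0.1]
    - [0.78,0,0,0,0]

```text
t: 11.68
position: [0.4585, 0.2067, 0.2015]
tcp_rot: [0.033, 0.325, 0.945, 0.025]
force: [-1.4, 4.4, 4.0]
finger_gap: 0.221
grip_force: 5.7
```

Request:
servo_tool:
  deltas:
    - [0.78,0,0,0,0.1]
    - [0.78,0,0,0,0.1]
    - [0.78,0,0,0,0.1]
    - [0.78,0,0,0,0]

```text
t: 12.02
position: [0.4594, 0.2075, 0.2022]
tcp_rot: [0.03, 0.462, 0.886, 0.031]
force: [0.3, 4.0, 6.0]
finger_gap: 0.22
grip_force: 24.0
```

```bash
cat > bow.py <<'E'
from key import *
# where is the bow: wrist cloud, points near lock axis above collar
k=np.array([.4846,.2094,.1147]);n=np.array([-.5705,-.071,.818]);n/=np.linalg.norm(n)
xx=np.array([.8118,.103,.5748]);yy=np.cross(n,xx)
for nm in('wrist','scene','top'):
    w=cloud(get_image(nm))-k;t=np.stack([w@xx,w@yy,w@n],-1)*1e3
    m=np.isfinite(t).all(-1)&(t[...,2]>12)&(t[...,2]<62)&(np.hypot(t[...,0],t[...,1])<18)
    P=t[m];print(nm,len(P))
    for lo in range(40,62,4):
        b=P[(P[:,2]>=lo)&(P[:,2]<lo+4)]
        if len(b)>8:
            e,v=np.linalg.eigh(np.cov(b[:,:2].T));d=v[:,1]*np.sign(v[0,1]);print(lo,len(b),'c',np.round(b[:,:2].mean(0),1),'sd',np.round(np.sqrt(e),1),'clockwise deg',round(-np.degrees(np.arctan2(d[1],d[0])),1))
E
python3 ins.py 0; python3 bow.py
```

```text
t 12.0167 j [-0.684  0.335  0.219  2.1   -0.099  0.631  0.209] p [0.4594 0.2075 0.2022] x [-0.572   0.8199 -0.0241] y [0.8162 0.5718 0.0827] z [ 0.0816  0.0276 -0.9963] tilt 4.94 az 18.68 F [0.3 4.  6. ] [ 1.47 -0.28  0.55] 0.21959851373432773
collar height over cover mm 9.5 off x -5.8 off y -12.6 Kz err deg x,y [13.7 24.4] yaw err 44.1
total [ 6.5 14.4  5.5] rows 1 each [ 6.5 14.4  5.5] turn 0.0
n in tool [ 0.248 -0.439 -0.864] grip 24.040117543190718
wrist 4825
40 418 c [-0.   6.4] sd [6.3 7.8] clockwise deg 12.1
44 883 c [-3.4  7.3] sd [5.2 6.4] clockwise deg 30.6
48 570 c [-2.6  1.8] sd [4.3 6.5] clockwise deg 8.7
52 426 c [-6.2  5.1] sd [5.4 6.6] clockwise deg 77.2
56 651 c [-3.2  3.2] sd [4.2 9.1] clockwise deg 55.6
60 216 c [0.3 1.3] sd [2.9 5.3] clockwise deg 41.5
scene 69
top 0
```

Request:
servo_tool:
  deltas:
    - [0.78,0,0,0,0.08]
    - [0.78,0,0,0,0.08]
    - [0.78,0,0,0,0.08]
    - [0.78,0,0,0,0]

```text
t: 12.5
position: [0.4607, 0.2066, 0.2034]
tcp_rot: [0.027, 0.564, 0.824, 0.035]
force: [-1.9, -0.3, 14.0]
finger_gap: 0.222
grip_force: 38.1
```

```bash
python3 ins.py 0
```

```text
t 12.5 j [-0.729  0.336  0.276  2.102 -0.129  0.632 -0.   ] p [0.4607 0.2066 0.2034] x [-0.3619  0.9322 -0.0049] y [0.9284 0.3609 0.0885] z [ 0.0843  0.0275 -0.9961] tilt 5.08 az 18.07 F [-1.9 -0.3 14. ] [ 0.58 -0.67  0.58] 0.22176556110486856
collar height over cover mm 11.6 off x -7.3 off y -15.1 Kz err deg x,y [19.1 26.9] yaw err 48.2
total [11.6 15.4  6.7] rows 1 each [11.6 15.4  6.7] turn 0.0
n in tool [ 0.136 -0.483 -0.865] grip 38.138461753260344
```

Request:
servo_tool:
  deltas:
    - [0.72,0,0,-3,0]
    - [0.72,0,0,-2,0.08]
    - [0.72,0,0,0,0.08]
    - [0.72,0,0,0,0.08]
    - [0.72,0,0,0,0]

```text
t: 12.92
position: [0.4582, 0.2049, 0.2063]
tcp_rot: [0.021, 0.66, 0.75, 0.035]
force: [-0.6, -1.0, 5.6]
finger_gap: 0.277
grip_force: 9.4
```

```bash
python3 ins.py 0
```

```text
t 12.9167 j [-0.778  0.332  0.335  2.105 -0.156  0.646 -0.216] p [0.4582 0.2049 0.2063] x [-0.128   0.9917  0.0139] y [0.9887 0.1265 0.0806] z [ 0.0782  0.024  -0.9967] tilt 4.69 az 17.09 F [-0.6 -1.   5.6] [ 0.05 -0.08  0.25] 0.2765919108103896
collar height over cover mm 17.8 off x -11.8 off y -17.2 Kz err deg x,y [25.3 27.9] yaw err 49.4
total [17.  19.3  9.6] rows 1 each [17.  19.3  9.6] turn 0.0
n in tool [ 0.014 -0.507 -0.862] grip 9.423134727403522
```

Request:
servo_tool:
  deltas:
    - [0.72,0,0,0,0.08]
    - [0.72,0,0,0,0.08]
    - [0.72,0,0,0,0.08]
    - [0.72,0,0,0,0]

```text
t: 13.25
position: [0.4593, 0.2045, 0.2075]
tcp_rot: [0.018, 0.745, 0.666, 0.038]
force: [-1.8, -4.0, 14.1]
finger_gap: 0.282
grip_force: 24.5
```

```bash
python3 -c "
from h import *
j()"; python3 bow.py
```

```text
t 13.25 j [-0.825  0.334  0.392  2.107 -0.186  0.649 -0.425] p [0.4593 0.2045 0.2075] x [0.1101 0.9934 0.0331] y [ 0.9907 -0.1124  0.0773] z [ 0.0805  0.0243 -0.9965] tilt 4.82 az 16.77 F [-1.8 -4.  14.1] [-0.59 -0.3   0.47] 0.2818419198454286
wrist 4863
40 406 c [4.8 6.7] sd [5.1 6.8] clockwise deg 73.6
44 783 c [3.  8.5] sd [4.2 5.9] clockwise deg 66.6
48 467 c [0.9 4.2] sd [4.5 6.8] clockwise deg 47.2
52 367 c [-1.2 10.4] sd [5.4 5.9] clockwise deg -34.2
56 456 c [-1.2 10.7] sd [4.8 5.3] clockwise deg -40.5
60 160 c [-1.4  9.1] sd [4.8 5.9] clockwise deg 75.3
scene 70
top 0
```

```bash
cat > bolt.py <<'E'
from key import *
k=np.array([.4846,.2094,.1147]);n=np.array([-.5705,-.071,.818]);xx=np.array([.8118,.103,.5748])
for nm in('scene','top'):
    d0=dict(np.load(nm+'.npz'));d1=get_image(nm)
    P=[k-xx*(.038+t)-n*h for t in(-.002,.03) for h in(0,.036)];u=np.concatenate([proj(d0,p+np.array([0,y,0])) for p in P for y in(-.02,.02)])
    a,b=u.min(0).astype(int),u.max(0).astype(int)+1
    for d in(d0,d1):
        c=d['image'][a[1]:b[1],a[0]:b[0]].astype(int);m=(c[...,2]-c[...,0]>40)
        print(nm,a,b,'brass px',m.sum(),'diff',np.abs(c-d0['image'][a[1]:b[1],a[0]:b[0]]).mean().round(1))
        if nm=='scene' and d is d1: print((c[...,2]-c[...,0]).tolist() if c.size<1200 else '')
E
python3 bolt.py
```

```text
scene [238 208] [255 225] brass px 1 diff 0.0
scene [238 208] [255 225] brass px 7 diff 5.3
[[19, 11, 3, 0, 1, 4, 6, 6, 7, 7, 6, 6, 8, 8, 9, 8, 9], [13, 4, -1, -1, -1, 0, 4, 6, 7, 7, 7, 7, 8, 8, 8, 8, 8], [5, 0, -1, -1, -1, -1, 0, 4, 5, 7, 8, 7, 8, 8, 7, 7, 7], [6, 2, -1, -2, -1, -1, -1, 1, 4, 6, 5, 7, 7, 7, 5, 4, 7], [-1, -1, -2, -2, -2, -2, -2, -1, 1, 2, 5, 6, 7, 7, 5, 6, 6], [-2, -2, -2, -2, -3, -2, -1, 1, 0, 4, 16, 23, 16, 9, 7, 7, 7], [-2, -2, -3, -2, -2, -2, 2, 5, 6, 7, 35, 60, 53, 30, 12, 6, 7], [-3, -1, -1, -3, -3, -1, 4, 6, 6, 8, 28, 54, 67, 61, 34, 10, 6], [-4, -2, -3, -3, -4, 1, 5, 6, 8, 7, 10, 19, 31, 46, 41, 18, 6], [-2, -2, -2, -2, -1, -1, 3, 6, 7, 7, 7, 8, 9, 20, 26, 11, 4], [-3, -3, -2, 0, -2, 0, 2, 4, 5, 6, 6, 5, 7, 7, 5, 2, 0], [-2, -2, -2, -1, -2, -1, -1, 1, 4, 4, 3, 4, 6, 5, 5, 3, 1], [-2, -1, -2, -1, -2, -2, -1, -1, -1, 0, 1, 3, 5, 5, 7, 6, 4], [-1, -2, -2, -2, -3, -2, -2, -1, -3, -1, -1, 1, 4, 6, 6, 6, 4], [-2, -2, -1, -3, -2, -2, -2, -3, -3, -3, -1, 0, 1, 4, 6, 5, 1], [-3, -1, -1, 0, -1, -3, -3, -3, -3, -3, -2, -1, -1, -1, 3, 2, 0], [-1, -2, -1, -1, -3, -3, -3, -2, -2, -2, -1, -1, -2, -2, -1, -1, -2]]
top [258 228] [271 241] brass px 0 diff 0.0
top [258 228] [271 241] brass px 0 diff 47.6
```

```bash
cat > brass.py <<'E'
from key import *
a=get_image('scene')['image'][208:225,238:255].astype(int);b=np.load('scene.npz')['image'][208:225,238:255].astype(int)
f=lambda c:np.maximum(c[...,2]-c[...,0]-12,0).sum()
print('brass before',f(b),'now',f(a))
E
python3 brass.py
```

```text
brass before 175 now 470
```

Request:
servo_tool:
  deltas:
    - [0.72,0,0,0,0.08]
    - [0.72,0,0,0,0.08]
    - [0.72,0,0,0,0]
    - [0.72,0,0,0,0]

```text
t: 13.88
position: [0.4596, 0.2028, 0.2081]
tcp_rot: [0.015, 0.795, 0.605, 0.039]
force: [-4.3, -9.1, 23.6]
finger_gap: 0.281
grip_force: 32.7
```

```bash
python3 -c "
from h import *
j()"; python3 brass.py
```

```text
t 13.8833 j [-0.854  0.336  0.431  2.109 -0.205  0.652 -0.562] p [0.4596 0.2028 0.2081] x [0.2656 0.9631 0.0436] y [ 0.9607 -0.2681  0.0713] z [ 0.0803  0.0229 -0.9965] tilt 4.79 az 15.94 F [-4.3 -9.1 23.6] [-1.77 -0.07  0.19] 0.2807711292510985
brass before 175 now 459
```

```bash
cat > bow2.py <<'E'
from key import *
k=np.array([.4846,.2094,.1147]);n=np.array([-.5705,-.071,.818]);n/=np.linalg.norm(n)
xx=np.array([.8118,.103,.5748]);yy=np.cross(n,xx);s=state();M=rot(s['tcp_rot']);half=s['finger_gap']*.0425
d=get_image('wrist');w=cloud(d);tt=(w-s['position'])@M;r=w-k;t=np.stack([r@xx,r@yy,r@n],-1)*1e3
m=np.isfinite(t).all(-1)&(abs(tt[...,1])<half-.002)&(tt[...,2]>.02)&(t[...,2]>15)&(t[...,2]<62)&(np.hypot(t[...,0],t[...,1])<24)
P=t[m];print(len(P))
for lo in range(16,62,4):
    b=P[(P[:,2]>=lo)&(P[:,2]<lo+4)]
    if len(b)>8:
        e,v=np.linalg.eigh(np.cov(b[:,:2].T));q=v[:,1]*np.sign(v[0,1]);print(lo,len(b),'c',np.round(b[:,:2].mean(0),1),'sd',np.round(np.sqrt(e),1),'cw deg',round(-np.degrees(np.arctan2(q[1],q[0])),1),'xy range',np.round([b[:,:2].min(0),b[:,:2].max(0)],0).tolist())
E
python3 bow2.py
```

```text
3927
16 216 c [ 4.8 14.3] sd [0.6 5.1] cw deg 78.6 xy range [[1.0, 4.0], [7.0, 22.0]]
20 282 c [ 5.2 13. ] sd [0.5 6.4] cw deg 79.1 xy range [[1.0, 1.0], [8.0, 23.0]]
24 358 c [ 5.8 11.6] sd [0.6 7.5] cw deg 79.9 xy range [[-1.0, -2.0], [8.0, 24.0]]
28 411 c [6.3 9.8] sd [0.4 8.4] cw deg 81.3 xy range [[3.0, -6.0], [9.0, 24.0]]
32 459 c [6.6 9.6] sd [0.4 8.5] cw deg 81.7 xy range [[4.0, -7.0], [9.0, 24.0]]
36 465 c [6.8 9.8] sd [0.4 8.2] cw deg 81.7 xy range [[4.0, -5.0], [9.0, 23.0]]
40 529 c [ 6.9 10.3] sd [0.5 8. ] cw deg 81.6 xy range [[4.0, -5.0], [10.0, 23.0]]
44 756 c [6.  8.6] sd [1.6 6.1] cw deg 78.4 xy range [[-0.0, -5.0], [10.0, 22.0]]
48 290 c [5.6 2.2] sd [1.5 3.4] cw deg 88.9 xy range [[2.0, -4.0], [9.0, 10.0]]
52 108 c [5.7 7.6] sd [0.6 1.6] cw deg -82.7 xy range [[4.0, 4.0], [7.0, 11.0]]
```

Request:
servo_tool:
  deltas:
    - [0.72,0,0,0,-0.11]
    - [0.72,0,0,0,-0.11]
    - [0.72,0,0,0,-0.11]
    - [0.72,0,0,0,-0.11]
    - [0.72,0,0,0,-0.11]

```text
t: 14.4
position: [0.4584, 0.2038, 0.206]
tcp_rot: [0.024, 0.599, 0.799, 0.033]
force: [-0.1, -0.3, 0.6]
finger_gap: 0.279
grip_force: 0.1
```

Request:
servo_tool:
  deltas:
    - [0.72,0,0,0,-0.11]
    - [0.72,0,0,0,-0.11]
    - [0.72,0,0,0,-0.11]
    - [0.72,0,0,0,-0.11]
    - [0.72,0,0,0,0]

```text
t: 14.82
position: [0.4577, 0.2044, 0.2055]
tcp_rot: [0.03, 0.412, 0.911, 0.026]
force: [0.1, -0.8, 0.9]
finger_gap: 0.283
grip_force: 0.3
```

```bash
python3 -c "
from h import *
j()"; python3 brass.py; python3 bow2.py
```

```text
t 14.8167 j [-0.661  0.327  0.196  2.099 -0.08   0.644  0.307] p [0.4577 0.2044 0.2055] x [-0.6594  0.7511 -0.0329] y [0.7479 0.6598 0.0728] z [ 0.0764  0.0234 -0.9968] tilt 4.58 az 17.03 F [ 0.1 -0.8  0.9] [0.   0.07 0.03] 0.28250675486983956
brass before 175 now 460
3229
16 34 c [ 5.  -7.3] sd [0.2 1.9] cw deg 74.8 xy range [[4.0, -10.0], [6.0, -4.0]]
20 72 c [ 3.8 -4.2] sd [0.2 3.3] cw deg 72.6 xy range [[1.0, -10.0], [5.0, 3.0]]
24 132 c [ 2.5 -0.9] sd [0.3 5.1] cw deg 72.4 xy range [[-1.0, -10.0], [5.0, 9.0]]
28 189 c [1.1 2.3] sd [0.6 7.2] cw deg 69.9 xy range [[-9.0, -10.0], [5.0, 20.0]]
32 278 c [-0.5  6.1] sd [0.6 8.9] cw deg 70.0 xy range [[-10.0, -9.0], [4.0, 20.0]]
36 310 c [-1.  7.] sd [0.6 9. ] cw deg 70.0 xy range [[-10.0, -9.0], [4.0, 20.0]]
40 381 c [-1.8  8. ] sd [1.  9.4] cw deg 68.6 xy range [[-12.0, -9.0], [4.0, 21.0]]
44 1165 c [-3.7  6.3] sd [1.9 8.7] cw deg 69.5 xy range [[-12.0, -11.0], [3.0, 20.0]]
48 215 c [-2.9  1.7] sd [1.1 8.4] cw deg 71.9 xy range [[-9.0, -9.0], [2.0, 14.0]]
52 231 c [-4.9  6.6] sd [1.  5.1] cw deg 68.3 xy range [[-9.0, -2.0], [-1.0, 13.0]]
56 221 c [-5.3  5.9] sd [1.  2.5] cw deg 71.8 xy range [[-8.0, 1.0], [-3.0, 11.0]]
```

Request:
servo_tool:
  deltas:
    - [0.72,0,0,0,-0.1]
    - [0.72,0,0,0,-0.1]
    - [0.72,0,0,0,-0.1]
    - [0.72,0,0,0,-0.1]
    - [0.72,0,0,0,0]

```text
t: 15.33
position: [0.4583, 0.2049, 0.206]
tcp_rot: [0.035, 0.225, 0.974, 0.021]
force: [0.8, 0.7, 0.2]
finger_gap: 0.279
grip_force: 1.4
```

Request:
servo_tool:
  deltas:
    - [0.72,0,0,0,-0.1]
    - [0.72,0,0,0,-0.1]
    - [0.72,0,0,0,-0.1]
    - [0.72,0,0,0,-0.1]
    - [0.72,0,0,0,0]

```text
t: 15.75
position: [0.4584, 0.205, 0.206]
tcp_rot: [0.039, 0.028, 0.999, 0.013]
force: [2.1, -0.2, 0.6]
finger_gap: 0.283
grip_force: 1.4
```

```bash
python3 -c "
from h import *
j()"; python3 brass.py; python3 bow2.py
```

```text
t 15.75 j [-0.512  0.327  0.02   2.089  0.015  0.645  1.01 ] p [0.4584 0.205  0.206 ] x [-0.9954  0.0571 -0.0769] y [0.0551 0.9981 0.0289] z [ 0.0784  0.0245 -0.9966] tilt 4.71 az 17.38 F [ 2.1 -0.2  0.6] [ 0.09 -0.3  -0.1 ] 0.28263289464566366
brass before 175 now 458
2197
16 61 c [2.2 0.6] sd [0.4 6.9] cw deg 49.2 xy range [[-5.0, -9.0], [9.0, 9.0]]
20 69 c [1.5 1. ] sd [0.4 6.8] cw deg 49.0 xy range [[-6.0, -10.0], [8.0, 9.0]]
24 80 c [1.2 0.8] sd [0.5 7. ] cw deg 49.2 xy range [[-7.0, -9.0], [8.0, 10.0]]
28 73 c [0.5 1.2] sd [0.4 7.4] cw deg 49.0 xy range [[-8.0, -9.0], [7.0, 10.0]]
32 91 c [0.1 1.1] sd [0.6 7.4] cw deg 49.5 xy range [[-9.0, -11.0], [7.0, 11.0]]
36 101 c [-0.5  1.3] sd [0.6 7.3] cw deg 49.6 xy range [[-9.0, -10.0], [6.0, 11.0]]
40 148 c [-5.2  4.3] sd [2.2 8.8] cw deg 38.0 xy range [[-19.0, -10.0], [6.0, 13.0]]
44 916 c [-5.7  2.3] sd [2.1 9.1] cw deg 46.4 xy range [[-19.0, -10.0], [6.0, 13.0]]
48 192 c [-1.7 -3.1] sd [1.3 6.8] cw deg 49.1 xy range [[-14.0, -9.0], [4.0, 9.0]]
52 202 c [-7.3  2. ] sd [1.2 5.4] cw deg 47.5 xy range [[-14.0, -4.0], [-2.0, 8.0]]
56 246 c [-8.   2.1] sd [1.  2.6] cw deg 47.4 xy range [[-12.0, -2.0], [-4.0, 7.0]]
```

Request:
servo_tool:
  deltas:
    - [0.72,0,0,0,-0.1]
    - [0.72,0,0,0,-0.1]
    - [0.72,0,0,0,-0.1]
    - [0.72,0,0,0,-0.1]
    - [0.72,0,0,0,0]

```text
t: 16.27
position: [0.4581, 0.2048, 0.206]
tcp_rot: [0.04, -0.171, 0.984, 0.005]
force: [1.8, 0.3, 1.3]
finger_gap: 0.277
grip_force: 2.0
```

Request:
servo_tool:
  deltas:
    - [0.76,0,0,0,0]
    - [0.8,0,0,0,0]
    - [0.84,0,0,0,0]
    - [0.87,0,0,0,0]
    - [0.87,0,0,0,0]
  newtons: 20

```text
t: 16.68
position: [0.4574, 0.2047, 0.2056]
tcp_rot: [0.04, -0.171, 0.984, 0.005]
force: [0.7, -1.0, 1.6]
finger_gap: 0.13
grip_force: 5.8
```

```bash
python3 -c "
from h import *
j();print(state()['grip_force'])"; python3 brass.py; python3 bow2.py|tail -6
```

```text
t 16.6833 j [-0.438  0.33  -0.067  2.085  0.063  0.65   1.366] p [0.4574 0.2047 0.2056] x [-0.9384 -0.3362 -0.0795] y [-0.337   0.9415 -0.0038] z [ 0.0761  0.0232 -0.9968] tilt 4.57 az 16.98 F [ 0.7 -1.   1.6] [-0.21  0.03 -0.09] 0.13046893579308946
5.793279331410304
brass before 175 now 460
36 48 c [-4.8 -3.5] sd [ 1.1 10.8] cw deg -11.0 xy range [[-20.0, -5.0], [9.0, 3.0]]
40 126 c [-10.7  -3.9] sd [ 1.4 10.6] cw deg -6.6 xy range [[-24.0, -5.0], [9.0, 3.0]]
44 628 c [-6.3 -2.6] sd [1.8 9.2] cw deg -5.5 xy range [[-23.0, -5.0], [8.0, 3.0]]
48 263 c [ 1.3 -1. ] sd [1.5 5.1] cw deg -6.3 xy range [[-17.0, -4.0], [7.0, 2.0]]
52 159 c [-6.5 -1.7] sd [1.  5.1] cw deg -6.4 xy range [[-16.0, -3.0], [-1.0, 1.0]]
56 188 c [-8.4 -1.8] sd [0.8 2.6] cw deg -6.3 xy range [[-14.0, -3.0], [-4.0, 0.0]]
```

Request:
servo_tool:
  deltas:
    - [0.8,0,0,0,0]
    - [0.8,0,0,0,0.1]
    - [0.8,0,0,0,0.08]
    - [0.8,0,0,6,0]
    - [0.8,0,0,6,0]
  newtons: 20

```text
t: 17.2
position: [0.4587, 0.2054, 0.1934]
tcp_rot: [0.04, -0.084, 0.996, 0.009]
force: [0.2, -0.1, 0.2]
finger_gap: 0.199
grip_force: 0.0
```

Request:
servo_tool:
  deltas:
    - [0.8,0,0,0,0]
    - [1,0,0,0,0]
    - [1,0,0,0,0]
    - [1,0,0,0,0]
  newtons: 20

```text
t: 17.53
position: [0.4585, 0.2047, 0.1935]
tcp_rot: [0.039, -0.082, 0.996, 0.008]
force: [-0.1, -1.3, -1.9]
finger_gap: 0.088
grip_force: 23.2
```

```bash
python3 -c "
from key import *
j();print(state()['grip_force'])
k=np.array([.4846,.2094,.1147]);n=np.array([-.5705,-.071,.818]);xx=np.array([.8118,.103,.5748]);yy=np.cross(n,xx)
s=state();M=rot(s['tcp_rot']);g=s['position']+M[:,2]*.054-k;print('G lock',g@xx,g@yy,g@n);t=M.T@xx;print('xx in tool',t)
w=cloud(get_image('wrist'));tt=(w-s['position'])@M;r=w-k;t=np.stack([r@xx,r@yy,r@n],-1)*1e3
m=np.isfinite(t).all(-1)&(abs(tt[...,1])<.006)&(tt[...,2]>.01)&(tt[...,2]<.06)&(t[...,2]>38)&(abs(t[...,0])<30);P=t[m]
for lo in range(38,62,3):
    b=P[(P[:,2]>=lo)&(P[:,2]<lo+3)]
    if len(b)>5: print(lo,len(b),np.round(b[:,:2].mean(0),1),np.round([b[:,0].min(),b[:,0].max()],1))
"
```

```text
t 17.5333 j [-0.471  0.35  -0.027  2.092  0.043  0.621  1.205] p [0.4585 0.2047 0.1935] x [-0.9834 -0.1633 -0.0789] y [-0.1646  0.9863  0.0103] z [ 0.0761  0.0231 -0.9968] tilt 4.56 az 16.9 F [-0.1 -1.3 -1.9] [-0.32  0.23 -0.01] 0.08840482690084267
23.2193523645401
G lock -0.003845175311985137 -0.0006866627820290629 0.03323329226008738
xx in tool [-0.86049776 -0.02611147 -0.50880751]
38 48 [-9.9 -0.9] [-13.8   8.9]
41 180 [-7.1 -1.4] [-23.5  15.2]
44 854 [-8.4 -1.3] [-23.3  15.1]
47 907 [ 2.1 -1.1] [-19.5  13.1]
50 387 [ 0.4 -1.2] [-16.7  20.8]
53 441 [-0.7 -0.7] [-15.7  21.2]
56 450 [-4.6 -1.3] [-14.4  21.2]
59 50 [3.6 0.9] [-10.  20.]
```

Request:
servo_tool:
  deltas:
    - [1,-2.4,0,-1.4,0]
    - [1,-2.4,0,-1.4,0]
    - [1,0,0,0,0]
    - [1,0,0,0,0]

```text
t: 17.92
position: [0.4621, 0.2053, 0.1966]
tcp_rot: [0.038, -0.082, 0.996, 0.008]
force: [-4.7, -2.9, -0.1]
finger_gap: 0.094
grip_force: 23.4
```

```bash
cat > lean2.py <<'E'
from key import *
j();k=np.array([.4846,.2094,.1147]);n=np.array([-.5705,-.071,.818]);xx=np.array([.8118,.103,.5748]);yy=np.cross(n,xx)
s=state();M=rot(s['tcp_rot']);g=s['position']+M[:,2]*.054-k;print('grip',s['grip_force'],'G lock mm',np.round(np.array([g@xx,g@yy,g@n])*1e3,1))
w=cloud(get_image('wrist'));tt=(w-s['position'])@M*1e3
m=np.isfinite(tt).all(-1)&(abs(tt[...,1])<3.2)&(tt[...,2]>15)&(tt[...,2]<62)&(abs(tt[...,0])<40);P=tt[m][:,[0,2]]
# bow/loop profile in tool x,z : print upper envelope
for x in range(-20,40,3):
    b=P[(P[:,0]>=x)&(P[:,0]<x+3)]
    if len(b)>3: print('x',x+1.5,'n',len(b),'zmin',np.round(np.percentile(b[:,1],[3,50]),1))
E
python3 lean2.py
```

```text
t 17.9167 j [-0.469  0.351 -0.027  2.081  0.042  0.635  1.209] p [0.4621 0.2053 0.1966] x [-0.9836 -0.1632 -0.0763] y [-0.1644  0.9863  0.0098] z [ 0.0737  0.0222 -0.997 ] tilt 4.41 az 16.73 F [-4.7 -2.9 -0.1] [-0.76  1.24 -0.08] 0.09399878983580079
grip 23.41063767671585 G lock mm [ 0.8 -0.6 33.8]
x -3.5 n 42 zmin [35.7 36.4]
x -0.5 n 181 zmin [34.9 36. ]
x 2.5 n 211 zmin [35.9 37.8]
x 5.5 n 121 zmin [35.9 39.7]
x 8.5 n 149 zmin [34.  40.8]
x 11.5 n 160 zmin [32.9 35.3]
x 14.5 n 175 zmin [32.6 34.4]
x 17.5 n 282 zmin [33.4 37.5]
x 20.5 n 307 zmin [36.5 49.6]
x 23.5 n 53 zmin [50.3 52.5]
```

Request:
servo_tool:
  deltas:
    - [1,0,0,0,0]
    - [1,1.5,0,-2.6,0]
    - [1,1.5,0,-2.6,0]
    - [1,1.5,0,-2.6,0]
    - [1,0,0,0,0]
  newtons: 50

```text
t: 18.38
position: [0.457, 0.2046, 0.2043]
tcp_rot: [0.038, -0.082, 0.996, 0.008]
force: [-6.0, -2.8, -5.2]
finger_gap: 0.09
grip_force: 52.9
```

```bash
python3 lean2.py
```

```text
t 18.3833 j [-0.471  0.331 -0.028  2.088  0.041  0.647  1.206] p [0.457  0.2046 0.2043] x [-0.9835 -0.1634 -0.0775] y [-0.1646  0.9863  0.0102] z [ 0.0747  0.0228 -0.9969] tilt 4.48 az 16.98 F [-6.  -2.8 -5.2] [-0.85  1.63 -0.12] 0.09007444267080106
grip 52.90608286857605 G lock mm [ 1.1 -0.6 43. ]
x -3.5 n 42 zmin [35.6 36.4]
x -0.5 n 181 zmin [35.  36.3]
x 2.5 n 213 zmin [36.1 37.9]
x 5.5 n 115 zmin [35.7 39.4]
x 8.5 n 154 zmin [33.9 40.3]
x 11.5 n 159 zmin [32.7 34.7]
x 14.5 n 184 zmin [32.8 34.6]
x 17.5 n 278 zmin [33.8 37.5]
x 20.5 n 304 zmin [36.7 49.5]
x 23.5 n 52 zmin [50.5 52.3]
```

Request:
servo_tool:
  deltas:
    - [1,3,0,-3,0]
    - [1,2.5,0,-4,0]
    - [1,2.5,0,-4.3,0]
    - [1,2.5,0,-4.3,0]
    - [1,2.5,0,-4.3,0]

```text
t: 18.85
position: [0.4454, 0.2036, 0.2252]
tcp_rot: [0.042, -0.083, 0.996, 0.01]
force: [0.6, 0.0, 0.6]
finger_gap: 0.083
grip_force: 53.4
```

Request:
servo_tool:
  deltas:
    - [1,5,0,-9,0]
    - [1,10,0,-17,0]
    - [1,10,0,-25,0]
    - [1,0,0,-20,0]
    - [1,0,0,0,0]

```text
t: 19.27
position: [0.4158, 0.1981, 0.2977]
tcp_rot: [0.045, -0.083, 0.996, 0.011]
force: [0.7, 0.0, 0.0]
finger_gap: 0.087
grip_force: 53.5
```

```bash
python3 lean2.py;python3 brass.py
```

```text
t 19.2667 j [-0.487  0.119 -0.043  2.101  0.032  0.831  1.186] p [0.4158 0.1981 0.2977] x [-0.9823 -0.1633 -0.0915] y [-0.1653  0.9861  0.0149] z [ 0.0878  0.0298 -0.9957] tilt 5.32 az 18.73 F [0.7 0.  0. ] [-0.01  0.05  0.  ] 0.08749262495845765
grip 53.50948512554169 G lock mm [ 21.3  -1.7 143. ]
x -3.5 n 46 zmin [35.6 36.5]
x -0.5 n 182 zmin [34.9 36.2]
x 2.5 n 206 zmin [36.2 37.9]
x 5.5 n 121 zmin [35.6 39.8]
x 8.5 n 149 zmin [33.9 40.2]
x 11.5 n 158 zmin [32.8 35.1]
x 14.5 n 182 zmin [32.9 34.5]
x 17.5 n 283 zmin [33.7 37.9]
x 20.5 n 307 zmin [37.  49.8]
x 23.5 n 42 zmin [51.  52.6]
brass before 175 now 456
```

Request:
servo_tool:
  deltas:
    - [1,6,-38,0,0.1]
    - [1,2,-39,0,0.1]
    - [1,-1,-39,0,0.1]
    - [1,-5,-38,0,0.1]
    - [1,-9,-37,0,0.1]
  newtons: 20

```text
t: 19.78
position: [0.4142, 0.002, 0.2871]
tcp_rot: [0.036, 0.169, 0.985, 0.018]
force: [0.5, -0.2, -1.0]
finger_gap: 0.084
grip_force: 53.5
```

Request:
servo_tool:
  deltas:
    - [1,-13,-36,0,0.027]
    - [1,-13,-36,0,0]
    - [1,-13,-36,0,0]
    - [1,-10,-30,0,0]
    - [1,0,0,0,0]

```text
t: 20.2
position: [0.412, -0.1488, 0.2836]
tcp_rot: [0.037, 0.185, 0.982, 0.017]
force: [0.4, -0.6, -0.3]
finger_gap: 0.083
grip_force: 53.5
```

Request:
servo_tool:
  deltas:
    - [1,0,0,0,0]
    - [1,0,0,0,0]
    - [1,0,0,0,0]

```text
t: 20.45
position: [0.4127, -0.1413, 0.2834]
tcp_rot: [0.036, 0.179, 0.983, 0.019]
force: [0.3, -0.6, -0.4]
finger_gap: 0.082
grip_force: 53.5
```

```bash
cat > st.py <<'E'
from key import *
import sys
C=np.array([.4725,-.2077,0]);e=np.array([-.935,.3546,0]);f=np.array([.3546,.935,0]);up=np.array([0,0,1.])
s=state();M=rot(s['tcp_rot']);g=s['position']+M[:,2]*.054
j();print('grip',s['grip_force'],'G stand e,f,h mm',np.round(np.array([(g-C)@e,(g-C)@f,g[2]])*1e3,1),'yaw err deg',round(float(np.degrees(np.arctan2(M[:2,0]@f[:2],M[:2,0]@e[:2]))),2),'tool z lean in e, f deg',np.round(np.degrees([M[:,2]@e,M[:,2]@f]),1))
print('e,f,up in tool',np.round(M.T@e,3),np.round(M.T@f,3),np.round(M.T@up,3))
if len(sys.argv)>3:
    t=np.array([float(v) for v in sys.argv[1:4]])/1e3;go(d=C+e*t[0]+f*t[1]+up*t[2]-g)
E
python3 st.py 78 0 83
```

```text
t 20.45 j [-0.035  0.095  0.334  2.172 -0.106  0.816  1.578] p [ 0.4127 -0.1413  0.2834] x [-0.9335  0.353  -0.0631] y [0.3503 0.9353 0.0499] z [ 0.0766  0.0245 -0.9968] tilt 4.61 az 17.72 F [ 0.3 -0.6 -0.4] [-0.09  0.05 -0.01] 0.08193382507454137
grip 53.503897190093994 G stand e,f,h mm [ 76.   43.6 229.6] yaw err deg -0.06 tool z lean in e, f deg [-3.6  2.9]
e,f,up in tool [ 0.998  0.004 -0.063] [-0.001  0.999  0.05 ] [-0.063  0.05  -0.997]
total [ 11.2 -50.8 143.8] rows 4 each [  2.8 -12.7  36. ] turn 0.0
```

Request:
servo_tool:
  deltas:
    - [1,3,-17,36,0]
    - [1,3,-17,36,0]
    - [1,3,-17,36,0]
    - [1,2,0,26,0]
    - [1,0,0,9,0]

```text
t: 20.87
position: [0.3935, -0.1813, 0.1347]
tcp_rot: [0.033, 0.18, 0.983, 0.019]
force: [0.6, 0.6, -1.8]
finger_gap: 0.085
grip_force: 53.5
```

Request:
servo_tool:
  deltas:
    - [1,0,0,0,0]
    - [1,0,0,0,0]
    - [1,0,0,0,0]

```text
t: 21.12
position: [0.3968, -0.1827, 0.1394]
tcp_rot: [0.037, 0.179, 0.983, 0.019]
force: [-0.2, -0.3, -1.3]
finger_gap: 0.087
grip_force: 53.5
```

```bash
python3 st.py 60 0 83
```

```text
t 21.1167 j [ 0.141  0.377  0.281  2.273 -0.352  0.465  1.923] p [ 0.3968 -0.1827  0.1394] x [-0.933   0.3535 -0.0667] y [0.3507 0.9351 0.0503] z [ 0.0801  0.0235 -0.9965] tilt 4.79 az 16.34 F [-0.2 -0.3 -1.3] [-0.04  0.13 -0.01] 0.08734692146395867
grip 53.54512810707092 G stand e,f,h mm [76.  -0.7 85.6] yaw err deg -0.02 tool z lean in e, f deg [-3.8  2.9]
e,f,up in tool [ 0.998  0.004 -0.067] [-0.     0.999  0.05 ] [-0.067  0.05  -0.997]
total [-15.8   0.5   3.7] rows 1 each [-15.8   0.5   3.7] turn 0.0
```

Request:
servo_tool:
  deltas:
    - [1,-5,0,0.4,0]
    - [1,-5,0,0.4,0]
    - [1,-5,0,0.4,0]
    - [1,-5,0,0.4,0]
    - [1,0,0,0,0]

```text
t: 21.53
position: [0.4086, -0.1869, 0.1366]
tcp_rot: [0.028, 0.179, 0.983, 0.022]
force: [-12.1, 5.3, -0.1]
finger_gap: 0.084
grip_force: 55.8
```

```bash
python3 st.py 36 0 84; python3 lean2.py | tail -12
```

```text
t 21.5333 j [ 0.143  0.404  0.283  2.236 -0.352  0.495  1.92 ] p [ 0.4086 -0.1869  0.1366] x [-0.9341  0.3538 -0.0481] y [0.3514 0.9347 0.053 ] z [ 0.0637  0.0326 -0.9974] tilt 4.1 az 27.12 F [-12.1   5.3  -0.1] [1.19 3.12 0.24] 0.0841831901218861
grip 55.845259046182036 G stand e,f,h mm [64.6 -0.3 82.7] yaw err deg -0.02 tool z lean in e, f deg [-2.8  3. ]
e,f,up in tool [ 0.999  0.003 -0.048] [-0.     0.999  0.053] [-0.048  0.053 -0.997]
total [-28.6   0.3   0.1] rows 1 each [-28.6   0.3   0.1] turn 0.0
t 21.5333 j [ 0.143  0.404  0.283  2.236 -0.352  0.495  1.92 ] p [ 0.4086 -0.1869  0.1366] x [-0.9341  0.3538 -0.0481] y [0.3514 0.9347 0.053 ] z [ 0.0637  0.0326 -0.9974] tilt 4.1 az 27.12 F [-12.1   5.3  -0.1] [1.19 3.12 0.24] 0.0841831901218861
grip 55.845259046182036 G lock mm [-118.  -382.2   43.2]
x -3.5 n 38 zmin [35.2 36.1]
x -0.5 n 175 zmin [34.7 35.8]
x 2.5 n 205 zmin [35.3 37.3]
x 5.5 n 102 zmin [34.6 38.9]
x 8.5 n 132 zmin [32.9 35.6]
x 11.5 n 145 zmin [31.8 33.2]
x 14.5 n 177 zmin [31.3 32.9]
x 17.5 n 235 zmin [32.  34.8]
x 20.5 n 328 zmin [35.1 46.4]
x 23.5 n 143 zmin [47.9 49.7]
```

Request:
servo_tool:
  deltas:
    - [1,-5,0,0.4,0]
    - [1,-5,0,0.4,0]
    - [1,-5,0,0.4,0]
    - [1,0,0,0,0]

```text
t: 21.92
position: [0.4251, -0.1931, 0.137]
tcp_rot: [0.031, 0.179, 0.983, 0.021]
force: [-10.2, 3.5, -0.0]
finger_gap: 0.082
grip_force: 54.9
```

```bash
python3 st.py 36 0 84; python3 lean2.py | tail -12
```

```text
t 21.9167 j [ 0.143  0.423  0.283  2.2   -0.354  0.508  1.917] p [ 0.4251 -0.1931  0.137 ] x [-0.9338  0.3538 -0.0539] y [0.3512 0.9349 0.0522] z [ 0.0688  0.0298 -0.9972] tilt 4.3 az 23.4 F [-10.2   3.5  -0. ] [0.92 2.45 0.13] 0.08190566542485438
grip 54.90182429552078 G stand e,f,h mm [46.6 -0.3 83.2] yaw err deg -0.02 tool z lean in e, f deg [-3.1  3. ]
e,f,up in tool [ 0.999  0.003 -0.054] [-0.     0.999  0.052] [-0.054  0.052 -0.997]
total [-10.6   0.4  -0.2] rows 1 each [-10.6   0.4  -0.2] turn 0.0
grip 54.90182429552078 G lock mm [-104.7 -390.7   34.5]
x -3.5 n 54 zmin [33.8 34.9]
x -0.5 n 165 zmin [33.5 34.7]
x 2.5 n 132 zmin [34.3 35.5]
x 5.5 n 86 zmin [29.8 36.3]
x 8.5 n 112 zmin [27.3 36.2]
x 11.5 n 164 zmin [26.5 27.9]
x 14.5 n 220 zmin [26.2 28.2]
x 17.5 n 252 zmin [27.6 30.3]
x 20.5 n 326 zmin [30.7 39. ]
x 23.5 n 263 zmin [39.5 41.2]
x 26.5 n 150 zmin [40.6 42.7]
```

Request:
servo_tool:
  deltas:
    - [1,-5,0,0.4,0]
    - [1,-5,0,0.4,0]
    - [1,-3,0,0.2,0]
    - [1,0,0,0,0]

```text
t: 22.3
position: [0.4377, -0.1979, 0.1371]
tcp_rot: [0.032, 0.179, 0.983, 0.021]
force: [-8.9, 5.0, 3.7]
finger_gap: 0.086
grip_force: 55.8
```

```bash
python3 st.py 36 0 84; python3 lean2.py | tail -12
```

```text
t 22.3 j [ 0.144  0.44   0.284  2.17  -0.354  0.521  1.915] p [ 0.4377 -0.1979  0.1371] x [-0.9337  0.3539 -0.055 ] y [0.3513 0.9348 0.052 ] z [ 0.0698  0.0292 -0.9971] tilt 4.34 az 22.69 F [-8.9  5.   3.7] [0.95 2.35 0.15] 0.08586379006560496
grip 55.80571040511131 G stand e,f,h mm [33.1 -0.4 83.2] yaw err deg -0.01 tool z lean in e, f deg [-3.1  3. ]
e,f,up in tool [ 0.998  0.003 -0.055] [-0.     0.999  0.052] [-0.055  0.052 -0.997]
total [ 2.9  0.5 -0.9] rows 1 each [ 2.9  0.5 -0.9] turn 0.0
x -6.5 n 9 zmin [34.9 35.3]
x -3.5 n 122 zmin [33.6 34.8]
x -0.5 n 96 zmin [33.6 34.7]
x 2.5 n 51 zmin [34.2 35. ]
x 5.5 n 95 zmin [24.4 34.3]
x 8.5 n 144 zmin [23.6 25.1]
x 11.5 n 205 zmin [23.3 25.2]
x 14.5 n 255 zmin [24.3 26.8]
x 17.5 n 312 zmin [26.8 32.1]
x 20.5 n 172 zmin [34.  35.2]
x 23.5 n 370 zmin [34.5 36.8]
x 26.5 n 311 zmin [35.8 43.8]
```

Request:
servo_tool:
  deltas:
    - [1,-4,0,0.2,0]
    - [1,-4,0,0.2,0]
    - [1,0,0,0,0]
    - [1,0,0,0,0]

```text
t: 22.68
position: [0.445, -0.2007, 0.1371]
tcp_rot: [0.032, 0.179, 0.983, 0.021]
force: [-7.8, 2.9, 1.6]
finger_gap: 0.085
grip_force: 56.6
```

```bash
python3 st.py 36 0 84; python3 lean2.py | tail -12; python3 lean.py | head -12
```

```text
t 22.6833 j [ 0.144  0.45   0.285  2.152 -0.355  0.529  1.913] p [ 0.445  -0.2007  0.1371] x [-0.9336  0.3539 -0.0551] y [0.3513 0.9348 0.0519] z [ 0.0699  0.029  -0.9971] tilt 4.34 az 22.57 F [-7.8  2.9  1.6] [0.87 2.24 0.15] 0.08471949382593895
grip 56.58478869125247 G stand e,f,h mm [25.2 -0.4 83.2] yaw err deg -0.01 tool z lean in e, f deg [-3.2  3. ]
e,f,up in tool [ 0.998  0.003 -0.055] [-0.     0.999  0.052] [-0.055  0.052 -0.997]
total [10.7  0.4 -1.3] rows 1 each [10.7  0.4 -1.3] turn 0.0
x -6.5 n 24 zmin [34.9 35.9]
x -3.5 n 81 zmin [34.2 35. ]
x -0.5 n 44 zmin [34.2 35. ]
x 2.5 n 54 zmin [24.6 34.7]
x 5.5 n 121 zmin [22.7 24.4]
x 8.5 n 177 zmin [21.6 23.4]
x 11.5 n 215 zmin [22.3 24.2]
x 14.5 n 269 zmin [24.1 26.9]
x 17.5 n 252 zmin [27.1 32. ]
x 20.5 n 172 zmin [31.4 32.5]
x 23.5 n 339 zmin [31.7 33.8]
x 26.5 n 545 zmin [35.9 48.8]
scene 406
0.077 12 x [0.0046 0.0135 0.02  ] y [-0.0145 -0.0093 -0.0019]
0.083 2 x [0.0163 0.0198 0.0233] y [-0.0069 -0.0031  0.0007]
0.089 22 x [-0.0213  0.0071  0.0249] y [-0.0244 -0.0072  0.001 ]
0.095 138 x [-0.05   -0.0201  0.0252] y [-0.0246 -0.0027  0.0229]
0.101 50 x [-0.0516 -0.0162  0.0238] y [-0.025  -0.0068  0.0232]
0.107 33 x [-0.0495 -0.01    0.0254] y [-0.0246 -0.0147  0.0097]
0.113 16 x [-0.0478 -0.0147  0.0079] y [-0.0247 -0.0177  0.0055]
0.119 20 x [-0.0461 -0.0115  0.0074] y [-0.0249 -0.0185  0.0078]
0.125 20 x [-0.0491 -0.0073  0.0137] y [-0.0249 -0.0188 -0.0024]
0.131 33 x [-0.0533  0.0037  0.0283] y [-0.0245 -0.0055  0.0239]
0.137 60 x [-0.0675  0.0099  0.0296] y [-0.0248  0.      0.0241]
```

Request:
servo_tool:
  deltas:
    - [1,4,0,0,0]
    - [1,4,0,0,0]
    - [1,-1,0,-13,0]
    - [1,-1,0,-13,0]
    - [1,0,0,-5,0]
  newtons: 60

```text
t: 23.25
position: [0.4416, -0.202, 0.1702]
tcp_rot: [0.038, 0.18, 0.983, 0.018]
force: [0.5, -0.1, -0.2]
finger_gap: 0.081
grip_force: 58.6
```

Request:
servo_tool:
  deltas:
    - [1,0,0,0,0]
    - [1,0,0,0,0]
    - [1,0,0,0,0]

```text
t: 23.5
position: [0.44, -0.2011, 0.1677]
tcp_rot: [0.036, 0.18, 0.983, 0.019]
force: [-0.2, 0.2, -0.1]
finger_gap: 0.083
grip_force: 58.6
```

```bash
python3 st.py -12.5 -1.2 113; python3 lean2.py | tail -12; python3 - <<'E'
from key import *
s=state();M=rot(s['tcp_rot']);C=np.array([.4725,-.2077,0]);e=np.array([-.935,.3546,0]);f=np.array([.3546,.935,0])
d=get_image('scene');w=cloud(d)-C;t=np.stack([w@e,w@f,w[...,2]],-1)*1e3
m=np.isfinite(t).all(-1)&(t[...,0]>5)&(t[...,0]<70)&(abs(t[...,1])<16)&(t[...,2]>48)&(t[...,2]<92)
P=t[m]
for lo in range(48,92,4):
    b=P[(P[:,2]>=lo)&(P[:,2]<lo+4)]
    if len(b)>2: print(lo,len(b),'e',np.round([b[:,0].min(),b[:,0].mean(),b[:,0].max()],1),'f',np.round([b[:,1].min(),b[:,1].mean(),b[:,1].max()],1))
E
```

```text
t 23.5 j [ 0.116  0.383  0.319  2.156 -0.314  0.581  1.879] p [ 0.44   -0.2011  0.1677] x [-0.9328  0.3548 -0.0638] y [0.3521 0.9346 0.0499] z [ 0.0774  0.0241 -0.9967] tilt 4.65 az 17.27 F [-0.2  0.2 -0.1] [-0.02  0.11 -0.04] 0.08333754527968372
grip 58.55363002046943 G stand e,f,h mm [ 29.2  -2.7 113.9] yaw err deg 0.06 tool z lean in e, f deg [-3.7  2.9]
e,f,up in tool [ 0.998  0.002 -0.064] [0.001 0.999 0.05 ] [-0.064  0.05  -0.997]
total [-41.6   1.3   3.6] rows 2 each [-20.8   0.7   1.8] turn 0.0
x -6.5 n 26 zmin [34.9 35.6]
x -3.5 n 81 zmin [33.8 35. ]
x -0.5 n 43 zmin [34.  34.9]
x 2.5 n 51 zmin [24.7 34.5]
x 5.5 n 126 zmin [22.5 24.3]
x 8.5 n 171 zmin [21.9 23.3]
x 11.5 n 208 zmin [22.3 24.1]
x 14.5 n 277 zmin [24.  26.9]
x 17.5 n 254 zmin [27.4 32.2]
x 20.5 n 176 zmin [31.4 32.6]
x 23.5 n 318 zmin [31.8 33.7]
x 26.5 n 549 zmin [35.4 48.3]
56 4 e [32.8 39.3 47.3] f [-1.1 -0.1  0.9]
60 8 e [33.1 43.7 51.8] f [-6.1 -2.5  2.1]
64 9 e [33.2 43.1 51.2] f [-4.4 -1.9  2.7]
68 7 e [33.5 41.7 50.9] f [-5.5 -1.7  1.3]
72 7 e [33.6 42.3 48.4] f [-3.9 -2.4 -0.4]
76 8 e [34.7 43.4 51.7] f [-7.  -3.2  1.4]
80 3 e [39.3 42.  43.7] f [-7.2 -4.5 -1.8]
88 12 e [32.  42.1 52.4] f [-15.3  -8.4  -2.1]
```

Request:
servo_tool:
  deltas:
    - [1,-21,0,1.3,0]
    - [1,-21,0,1.4,0]
    - [1,0,0,0,0]
    - [1,0,0,0,0]
    - [1,0,0,0,0]

```text
t: 24.02
position: [0.4785, -0.2159, 0.1671]
tcp_rot: [0.035, 0.18, 0.983, 0.019]
force: [-0.5, 0.1, -0.4]
finger_gap: 0.082
grip_force: 58.6
```

```bash
python3 st.py -13 -2.8 100; python3 - <<'E'
from key import *
C=np.array([.4725,-.2077,0]);e=np.array([-.935,.3546,0]);f=np.array([.3546,.935,0])
d=get_image('scene');w=cloud(d)-C;t=np.stack([w@e,w@f,w[...,2]],-1)*1e3
m=np.isfinite(t).all(-1)&(abs(t[...,0])<40)&(abs(t[...,1])<16)&(t[...,2]>50)&(t[...,2]<92)
P=t[m]
for lo in range(50,92,4):
    b=P[(P[:,2]>=lo)&(P[:,2]<lo+4)]
    if len(b)>2: print(lo,len(b),'e',np.round([b[:,0].min(),b[:,0].mean(),b[:,0].max()],1),'f',np.round([b[:,1].min(),b[:,1].mean(),b[:,1].max()],1))
E
```

```text
t 24.0167 j [ 0.124  0.442  0.317  2.061 -0.323  0.624  1.876] p [ 0.4785 -0.2159  0.1671] x [-0.9328  0.3552 -0.0617] y [0.3525 0.9345 0.0497] z [ 0.0753  0.0246 -0.9969] tilt 4.54 az 18.12 F [-0.5  0.1 -0.4] [-0.01  0.08 -0.05] 0.08197203709988009
grip 58.58939219266176 G stand e,f,h mm [-11.8  -2.9 113.3] yaw err deg 0.08 tool z lean in e, f deg [-3.5  2.8]
e,f,up in tool [ 0.998  0.002 -0.062] [0.001 0.999 0.05 ] [-0.062  0.05  -0.997]
total [-0.3 -0.6 13.3] rows 1 each [-0.3 -0.6 13.3] turn 0.0
58 6 e [-6.8  2.7  8.5] f [-3.6 -1.4  0.5]
62 6 e [-8.8  0.2  9.7] f [-4.7 -3.  -0.5]
66 9 e [-9.6 -1.  10.3] f [-6.  -3.1  0. ]
70 8 e [-5.1  2.9 10.6] f [-7.  -3.6  1.3]
74 7 e [-5.8  2.8  9.7] f [-6.2 -3.2  0.1]
78 3 e [-6.4 -3.5 -1.3] f [-10.1  -6.   -1.1]
86 9 e [-10.2   0.8  10.5] f [-14.1  -8.5  -0.6]
90 6 e [-2.6  3.2  8.1] f [-14.4  -5.7   3.7]
```

Request:
servo_tool:
  deltas:
    - [1,0,0,7,0]
    - [1,0.2,-0.3,7,0]
    - [1,0.2,-0.3,6,0]
    - [1,0,0,0,0]
    - [1,0,0,0,0]

```text
t: 24.48
position: [0.4798, -0.216, 0.1472]
tcp_rot: [0.035, 0.18, 0.983, 0.019]
force: [-0.7, 0.0, -0.1]
finger_gap: 0.079
grip_force: 58.6
```

```bash
python3 st.py -13 -2.8 70
```

```text
t 24.4833 j [ 0.14   0.478  0.299  2.065 -0.346  0.583  1.897] p [ 0.4798 -0.216   0.1472] x [-0.9327  0.3552 -0.0622] y [0.3526 0.9345 0.0497] z [ 0.0758  0.0244 -0.9968] tilt 4.57 az 17.86 F [-0.7  0.  -0.1] [-0.04  0.06  0.01] 0.07853216623633348
grip 58.59001066535711 G stand e,f,h mm [-13.2  -2.5  93.3] yaw err deg 0.08 tool z lean in e, f deg [-3.6  2.8]
e,f,up in tool [ 0.998  0.002 -0.062] [0.001 0.999 0.05 ] [-0.062  0.05  -0.997]
total [ 1.6 -1.5 23.2] rows 1 each [ 1.6 -1.5 23.2] turn 0.0
```

Request:
servo_tool:
  deltas:
    - [1,0.4,-0.3,6,0]
    - [1,0.4,-0.3,6,0]
    - [1,0.4,-0.3,6,0]
    - [1,0,0,0,0]
    - [1,0,0,0,0]

```text
t: 24.9
position: [0.48, -0.216, 0.1292]
tcp_rot: [0.035, 0.18, 0.983, 0.019]
force: [-0.7, -0.0, -0.4]
finger_gap: 0.08
grip_force: 58.6
```

Request:
servo_tool:
  deltas:
    - [1,0.2,0,3,0]
    - [1,0.1,0,2,0]
    - [1,0,0,0,0]
    - [1,0,0,0,0]

```text
t: 25.23
position: [0.4804, -0.2158, 0.1248]
tcp_rot: [0.036, 0.18, 0.983, 0.019]
force: [0.3, 0.2, -1.2]
finger_gap: 0.084
grip_force: 58.6
```

```bash
python3 st.py -13 -2.8 70
```

```text
t 25.2333 j [ 0.159  0.518  0.275  2.071 -0.371  0.537  1.921] p [ 0.4804 -0.2158  0.1248] x [-0.9327  0.355  -0.0637] y [0.3523 0.9345 0.0498] z [ 0.0772  0.024  -0.9967] tilt 4.64 az 17.29 F [ 0.3  0.2 -1.2] [-0.05  0.07 -0.  ] 0.08392299927842672
grip 58.58895845711231 G stand e,f,h mm [-13.7  -2.1  70.9] yaw err deg 0.07 tool z lean in e, f deg [-3.6  2.9]
e,f,up in tool [ 0.998  0.002 -0.064] [0.001 0.999 0.05 ] [-0.064  0.05  -0.997]
total [ 0.8 -0.7  0.9] rows 1 each [ 0.8 -0.7  0.9] turn 0.0
```

Request:
servo_tool:
  deltas:
    - [1,0,0,1,0]
    - [1,0,0,1,0]
    - [1,0,0,0,0]
    - [1,0,0,0,0]

```text
t: 25.57
position: [0.4807, -0.216, 0.124]
tcp_rot: [0.036, 0.18, 0.983, 0.019]
force: [-3.5, 0.4, 10.2]
finger_gap: 0.085
grip_force: 60.4
```

```bash
python3 st.py -13 -2.8 70
```

```text
t 25.5667 j [ 0.16   0.519  0.273  2.071 -0.373  0.535  1.923] p [ 0.4807 -0.216   0.124 ] x [-0.9326  0.3552 -0.0644] y [0.3524 0.9345 0.0505] z [ 0.0781  0.0244 -0.9966] tilt 4.69 az 17.35 F [-3.5  0.4 10.2] [0.3  0.76 0.06] 0.08534499292119735
grip 60.41874099522829 G stand e,f,h mm [-14.1  -2.1  70.2] yaw err deg 0.08 tool z lean in e, f deg [-3.7  2.9]
e,f,up in tool [ 0.998  0.002 -0.064] [0.001 0.999 0.051] [-0.064  0.05  -0.997]
total [ 1.1 -0.7  0.1] rows 1 each [ 1.1 -0.7  0.1] turn 0.0
```

Request:
servo_tool:
  deltas:
    - [1,0,0,-1,0]
    - [0.9,0,0,0,0]
    - [0.85,0,0,0,0]
    - [0.75,0,0,0,0]
    - [0.6,0,0,0,0]
  newtons: 20

```text
t: 25.98
position: [0.4805, -0.2158, 0.1237]
tcp_rot: [0.036, 0.18, 0.983, 0.019]
force: [-0.8, -1.1, 0.2]
finger_gap: 0.382
grip_force: 0.0
```

Request:
servo_tool:
  deltas:
    - [0.5,0,0,0,0]
    - [0.5,0,0,0,0]
    - [0.5,-1,1,-20,0]
    - [0.5,-2,2,-40,0]
    - [0.5,-2,2,-40,0]

```text
t: 26.4
position: [0.478, -0.2151, 0.2239]
tcp_rot: [0.034, 0.18, 0.983, 0.019]
force: [1.8, -0.4, 0.6]
finger_gap: 0.503
grip_force: 0.0
```

Request:
servo_tool:
  deltas:
    - [0.5,20,2,-30,0]
    - [0.5,20,0,-30,0]
    - [0.5,0,0,0,0]
    - [0.5,0,0,0,0]
    - [0.5,0,0,0,0]

```text
t: 26.82
position: [0.4381, -0.2005, 0.2812]
tcp_rot: [0.036, 0.18, 0.983, 0.019]
force: [0.3, 0.2, 0.1]
finger_gap: 0.499
grip_force: 0.0
```

```bash
python3 - <<'E'
from key import *
j()
C=np.array([.4725,-.2077,0]);e=np.array([-.935,.3546,0]);f=np.array([.3546,.935,0])
d=get_image('wrist');S=get_image('scene')
for nm,D in(('wrist',d),('scene',S)):
    w=cloud(D)-C;t=np.stack([w@e,w@f,w[...,2]],-1)*1e3
    m=np.isfinite(t).all(-1)&(abs(t[...,0])<30)&(abs(t[...,1])<20)&(t[...,2]>46)&(t[...,2]<110);P=t[m];print(nm)
    for lo in range(46,108,6):
        b=P[(P[:,2]>=lo)&(P[:,2]<lo+6)]
        if len(b)>2: print(lo,len(b),'e',np.round([b[:,0].min(),b[:,0].mean(),b[:,0].max()],1),'f',np.round([b[:,1].min(),b[:,1].mean(),b[:,1].max()],1),'h max',b[:,2].max().round(1))
u=proj(d,C+[0,0,.06])[0];x0,y0=int(np.clip(u[0]-70,0,420)),int(np.clip(u[1]-75,0,270))
a=cv2.resize(d['image'][y0:y0+150,x0:x0+140],(400,428),interpolation=cv2.INTER_CUBIC)
u=proj(S,C+[0,0,.06])[0].astype(int);b=cv2.resize(S['image'][u[1]-30:u[1]+30,u[0]-28:u[0]+28],(400,428),interpolation=cv2.INTER_CUBIC)
b2=cv2.resize(S['image'][190:240,220:320],(800,400)) [:170]
cc=cv2.resize(S['image'][195:235,225:285],(255,170),interpolation=cv2.INTER_CUBIC)
o=np.zeros((600,800,3),np.uint8);o[:428,:400]=a;o[:428,400:]=b;o[430:600,:255]=cc;cv2.imwrite('pics/fin.png',o)
E
python3 brass.py
```

```text
t 26.8167 j [ 0.029  0.186  0.401  2.08  -0.171  0.835  1.742] p [ 0.4381 -0.2005  0.2812] x [-0.9328  0.3547 -0.0641] y [0.3519 0.9347 0.0501] z [ 0.0777  0.0242 -0.9967] tilt 4.67 az 17.29 F [0.3 0.2 0.1] [-0.08  0.07 -0.02] 0.49888088380773643
wrist
46 266 e [-16.1  -1.2  18.7] f [-12.6  -1.7  15.7] h max 51.8
52 18 e [-4.1  8.8 13.7] f [-5.7 -2.5  2.8] h max 58.0
58 43 e [-10.2   6.4  13.7] f [-5.  -3.1  2.7] h max 63.7
64 29 e [-14.8   6.1  13.5] f [-5.1 -1.8  3.2] h max 68.9
70 27 e [10.7 12.8 13.8] f [-4.2 -0.7  3.1] h max 76.0
76 23 e [11.2 12.8 13.8] f [-4.4 -1.1  2.8] h max 81.9
82 68 e [-17.1   6.4  13.8] f [-4.7 -1.2  3.2] h max 88.0
88 243 e [-17.5  -0.4  13.7] f [-4.7 -1.1  3.1] h max 93.8
94 68 e [-10.   -0.    5.9] f [-2.6 -1.   0.5] h max 99.9
100 27 e [-6.  -2.3  1.7] f [-2.7 -1.1  0.3] h max 102.2
scene
46 24 e [-16.5  -1.6  19.9] f [-15.6  -5.9   1.3] h max 52.0
52 13 e [-19.6  -1.6  11.8] f [-10.1  -4.1   2. ] h max 57.9
58 21 e [-17.4  -0.   12.7] f [-10.   -5.5  -2.6] h max 63.8
64 19 e [-18.   -1.   12.4] f [-10.5  -4.    1.5] h max 69.4
70 16 e [-16.9  -5.1  10.4] f [-9.8 -5.8 -2.4] h max 75.2
76 24 e [-17.4  -0.3  13.3] f [-11.   -4.9   0. ] h max 81.7
82 20 e [-18.4  -3.2  12. ] f [-6.5 -3.1  1.1] h max 87.7
88 19 e [-15.1  -1.3  11.9] f [-8.4 -2.7  3.9] h max 93.1
94 5 e [-5.3 -2.1  2.6] f [-8.1 -2.   3.3] h max 99.7
brass before 175 now 484
```

View pics/fin.png

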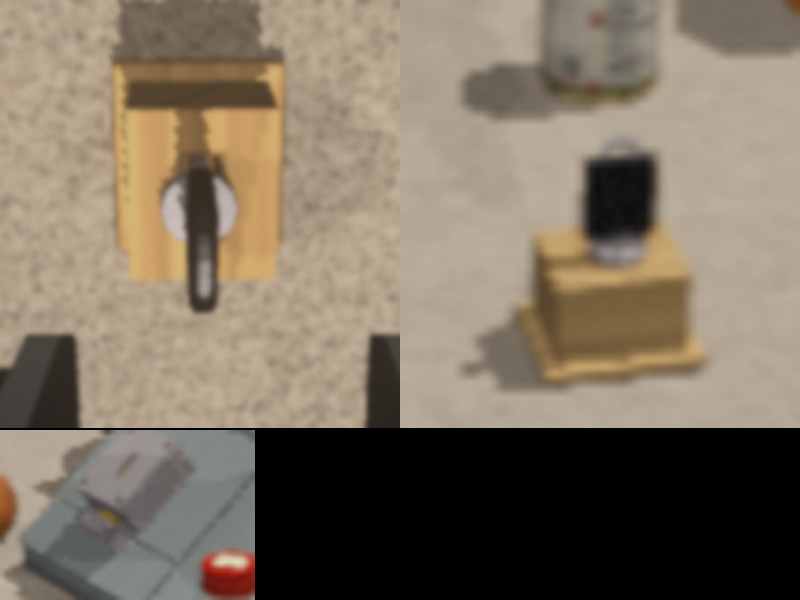

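The final picture shows the key upright on its collar in the stand. Its loop top is at 102 mm against 101 mm expected. The brass bolt is out into the keeper at (105,517), and the keyhole slot is back at home.

```bash
python3 -c "
from cell import hand_in
print(hand_in())"
```

```text
the job is handed in; nothing more can be done
None
```

I handed the job in at about 27 s. The camera checks show the bolt out in the keeper, and the key back upright in its stand on its collar and released. The key turned to about 81°, which matches the stop plus its play; I judged the bolt's travel only from how much brass shows.

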